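# Rack the filter supports in the drying cassette and lock it

## Robot

A 6-joint arm with a two-finger parallel gripper is mounted at the origin on the work surface. World frame = base frame: x ahead of the robot, y to its left, z up, the work surface at z = 0. Lengths are in m, angles in rad, forces in N, time in s.
With the tool pointing down it reaches from about 0.35 to 0.775 m from the base axis. Payload 5.5 kg.
Tool frame: the origin (TCP) lies at the very end of the fingers, on their centre line; the grasp point (between the pads) lies 19 mm behind it; z points along the fingers, y is the line along which they close (so a half turn about z gives the same grasp; the last joint's range is limited). The gripper opens to 85 mm and grips with 20 to 120 N. Pads are 22 mm wide; open, the fingers measure 114 mm over their backs; the gripper's body (76 mm by 85 mm) begins 54 mm behind the grasp point. The pads swing forward as they close: fully open they stand 13 mm farther back than shut.
Start: joints at [0.982, 0.313, 0.046, 1.304, 0, 1.431], TCP at [0.25, 0.518, 0.231] pointing down, gripper open.
Joint ranges: [-2.76, 2.76], [-0.86, 1.69], [-1.03, 1.26], [-2.2, 2.34], [-1.47, 1.5], [-3.14, 3.14]. Speed limits (rad/s): [2.57, 2.57, 3.14, 3.14, 3.14, 3.14].

## Interface

Orientations are given as a unit quaternion [w, x, y, z].
In Python, from workcell import get_state, read_camera, hand_in gives the robot as it stands.
- The arm moves only by the tool send_rows, never from a script. Its argument "increments" is a list of rows, each an object of numbers: "dx", "dy", "dz": the shift along the world's x, y, z in units of 25 mm (1.0 is 25 mm); "roll": the turn about the world's z in units of 8 degrees (1.0 is 8 degrees); "claw": the opening, from -1 (shut) to 1 (fully open). In form: [{"dx": .., "dy": .., "dz": .., "roll": .., "claw": ..}, ...]. A call has exactly 5 rows; each row is the pose to reach, as a shift and turn from the pose commanded when the call began; what a row does not reach only later rows make up. A row lasts 1/8 s, in which the tool goes at most 62.5 mm and 10.7 degrees, less where a joint would pass 70% of its speed; a pose out of reach is approached as far as the arm can. A call with a gripper value outside its range is refused whole. The fingers move at their own pace and stop on an object; "grip_force" is the grip in N (left out, the last holds). Time passes only in rows, so rows that repeat a pose let the fingers close, or fill a call up. It gives the time, the measured TCP pose, the force, the opening and the grip force at its end, in the units of the state.
- get_state(): the state, without advancing time (a new reading comes with each control period).
- read_camera(name): name is "scene" or "top"; returns a dict with "image" (384x512x3 uint8, blue, green, red), "fx", "fy", "cx", "cy" (pixels), "world_to_cam" (4x4, takes a point from world to camera coordinates). Camera axes: x right, y up, looking along -z (the intrinsics and any distortion apply to the point x, -y, -z); pixel columns grow to the right and rows downward; lengths in m; the calibration is good to about 2 mm. A picture is of the moment at which its call begins. There is no depth.
- hand_in(): hands the job in; it is judged then, once.
The state is a dict: "clock": time; "joint_pos": joint angles; "qvel": joint speeds; "tau": joint torques, N m; "tcp_pos": TCP position; "orientation": TCP orientation; "wrist_force": force on the tool from outside, world axes, zero at the start; "ft_torque": the same for the moment, N m; "finger_gap": finger opening in m; "grip_force": force on a finger pad.
Only numpy, scipy, OpenCV 4.12 (cv2) and the standard library are available. Lean on these libraries where they do the work, as an engineer would, in place of code of your own. Each camera call takes 0.05 s, during which the arm holds its last target. There are 200 camera calls.

## Task

Slide the drying cassette's transport lock fully open, then slide every filter support lying on the bench into a slot of its own in the cassette, flat on its ledges and fully home against the back stop, grip outwards. When all are in, slide the transport lock fully closed again. Leave the dish, bottle, cup and jar where they are.

Things in the scene. Friction and masses are not known exactly. Their poses are not given: they have to be found in the camera images.
- cassette: fixed drying cassette, aluminium posts, white ledges, 126 mm tall, five level slots. Origin: underside of its base, below the centre of a fully inserted disc. x = direction of insertion (roughly world +y; its mouth looks along own -x), z up. Clear width between its clear side panels 71 mm (own y +-35.5). Ledges 11.5 mm wide, from own x -33.5 (mouth) to +33.5 mm; back stop at x +32.5 mm.
- slot1 (a point): lowest slot: underside centre of a fully inserted disc, 16 mm above the bench; axes as the cassette's. White ledges left and right (middle 48 mm open), 13 mm under the next. A lip 3 mm high across each ledge at own x -29.5 to -25.5 mm keeps the disc in: slide it in above the lip, then lower. Grips stay outside in a column 4 mm apart: a slot below a filled one is hard to reach, so fill upwards.
- slot2 (a point): slot 2 from below, as slot1 but 38 mm above the bench
- slot3 (a point): slot 3 from below, as slot1 but 60 mm above the bench
- slot4 (a point): slot 4 from below, as slot1 but 82 mm above the bench
- slot5 (a point): slot 5 from below, as slot1 but 104 mm above the bench
- lock (a joint): transport lock, in m: 0 = closed (end stop), 0.065 = fully open (end stop), growing along the cassette's own -y. About 2 N friction, stays where left. An upright steel post 8 x 10 mm at own x -43 to -35 mm before the mouth; centre at own y -19 mm closed (bars the discs beside their stems), -84 mm open (clear of the mouth). Starts 0 to 18 mm from closed.
- lock_grip (a point): centre of the grey grip on top of the lock's post, 147 mm above the bench, 16 mm (cassette's x) x 20 mm (cassette's y, the sliding direction) x 34 mm tall, above the grips of all inserted discs
- disc1: loose filter support: perforated steel disc, 64 mm across, 4 mm thick, with a flat stem along own -x to a grey grip block 12 mm (own y) x 24 (own x) x 18 tall, centre at own (-88, 0, 9) mm. Origin: centre of the disc's underside, z up. 65 to 115 g, mostly in the disc: grip firmly (40 N or more). Starts flat on the bench, grip towards world -y within 15 degrees. May be absent (None).
- disc2: another filter support, same as disc1 in every way; may be absent (None)
- disc3: another filter support, same as disc1 in every way; may be absent (None)
- disc4: another filter support, same as disc1 in every way; may be absent (None)
- disc5: another filter support, same as disc1 in every way; may be absent (None)
- dish: bystander: shallow white porcelain dish, 80 mm across, 18 mm tall, among the discs; origin centre of underside
- reagent: bystander: amber bottle, 66 mm across, 150 mm tall; origin centre of underside
- beaker: bystander: steel cup, 68 mm across, 85 mm tall; origin centre of underside
- jar: bystander: small glass jar with white cap, 52 mm across, 55 mm tall; origin centre of underside
There are look-alikes about, which are no part of the job. Of the things that look like the cassette, the smaller one is meant.

How it is judged:
By the outcome, as a careful person would: the job done as asked, in the order asked, and still so for the second after the job is handed in, with the robot touching nothing.
Of disc1, disc2, disc3, disc4, disc5 only 4 to 5 are there at a start; the rules pass over those that are not, and their reading is None.
At some moment in a run one of disc1, disc2, disc3, disc4, disc5 may be knocked a few centimetres aside while the robot is not near it.
Once in a run the grip may slacken for a moment while it holds something.
It also fails if it takes over 210 s, if anything falls off the work surface, if the arm or the gripper's body presses on something with over 40 N, if the wrist force passes 120 N, or if a joint passes its speed limit or range.

## Working session

There is one attempt and no reset: what is moved stays moved. The work goes in short steps, Python scripts to look and compute and a tool call to move; the robot and the scene stay as the last step left them, time stands still between calls to the robot, and variables do not carry over. Pictures are saved under pics/ and viewed, at most 14 in all, crops included, and the job is handed in when it is done.

Besides the shell and the picture viewer there is one more tool, called after "Call:" as a command line: name --argument value ..., lists and objects as JSON in quotes. send_rows: Moves the arm, as the interface text tells. Its arguments: {"type":"object","properties":{"increments":{"type":"array","items":{"type":"object","properties":{"dx":{"type":"number"},"dy":{"type":"number"},"dz":{"type":"number"},"roll":{"type":"number"},"claw":{"type":"number"}}}},"grip_force":{"type":"number"}},"required":["increments"]}

```bash
mkdir -p pics; ls
python3 - <<'E'
from workcell import get_state, read_camera
import cv2, numpy as np
print(get_state())
for n in ("scene","top"):
    c=read_camera(n); cv2.imwrite(f"pics/{n}0.png",cv2.resize(c["image"],(800,600),interpolation=cv2.INTER_CUBIC)); np.save(f"pics/{n}0.npy",c["image"])
    print(n,{k:v for k,v in c.items() if k!="image"})
E
```

```text
pics
{'clock': 0.0, 'joint_pos': array([ 9.82417982e-01,  3.14008691e-01,  4.49907886e-02,  1.30362824e+00,
       -1.86319069e-05,  1.43119389e+00]), 'qvel': array([-7.01215014e-04, -1.01148890e-03,  4.09411406e-05,  2.11254831e-03,
        2.19775103e-03,  1.72734209e-03]), 'tau': array([ 1.26066301e-03, -4.80628288e+01,  2.98533583e+01,  1.93075184e-02,
        3.32000786e-05, -1.71234877e-06]), 'tcp_pos': array([0.24919572, 0.51762019, 0.23040901]), 'orientation': array([-3.20567848e-04,  2.22509597e-01,  9.74930061e-01, -8.67629633e-04]), 'wrist_force': array([ 0.15178832, -0.43547677,  0.16321963]), 'ft_torque': array([-0.02795942, -0.01884818, -0.00206499]), 'grip_force': 0.0, 'finger_gap': 0.0855309980410205}
scene {'fx': 351.6814303365635, 'fy': 351.6814303365635, 'cx': 252.20180184843784, 'cy': 194.96292504860145, 'world_to_cam': array([[ 6.32396577e-01,  7.74644311e-01,  8.71975038e-04,
        -5.30158537e-01],
       [-6.04318639e-01,  4.92642907e-01,  6.26180444e-01,
         1.29941060e-01],
       [ 4.84637547e-01, -3.96521320e-01,  7.79677684e-01,
        -1.34553420e+00],
       [ 0.00000000e+00,  0.00000000e+00,  0.00000000e+00,
         1.00000000e+00]])}
top {'fx': 400.5663338273134, 'fy': 400.5663338273134, 'cx': 244.2951509445415, 'cy': 192.26307194415472, 'world_to_cam': array([[ 0.01768853, -0.99983317,  0.00455476,  0.22968632],
       [ 0.98770208,  0.01818133,  0.15528697, -0.56323009],
       [-0.15534387,  0.00175195,  0.9878589 , -1.18929288],
       [ 0.        ,  0.        ,  0.        ,  1.        ]])}
```

View pics/scene0.png

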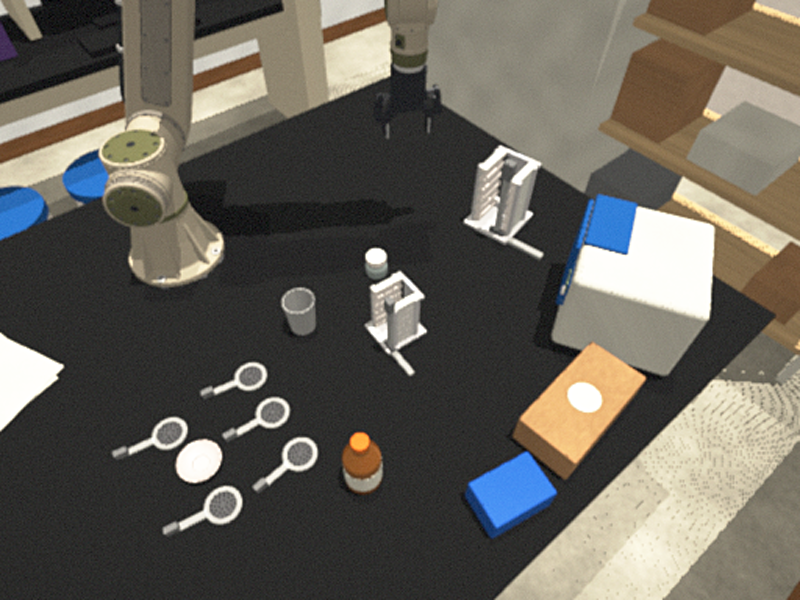

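View pics/top0.png

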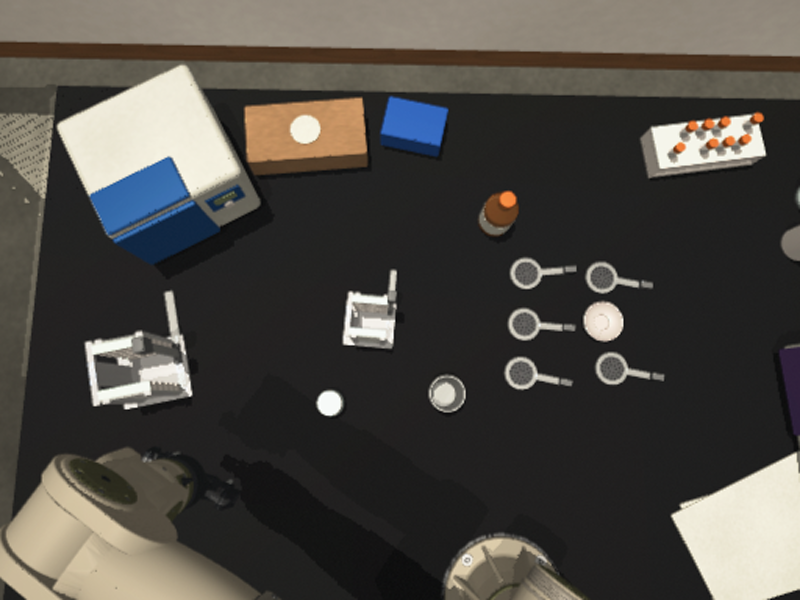

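Top view: five discs at (526,273), (602,277), (525,324), (521,373) and (612,368), with the dish at (603,321). There are two cassette look-alikes. One is at top (370,320) / scene (397,315), and a larger one is at top (138,370) / scene (503,195). The task means the smaller one, at (370,320). I'll confirm it in an enlarged crop.

```bash
cat > h.py <<'E'
import numpy as np, cv2
from workcell import get_state, read_camera
def P(c,p):
    q=c["world_to_cam"]@np.append(p,1); return np.array([c["cx"]+c["fx"]*q[0]/-q[2], c["cy"]-c["fy"]*q[1]/-q[2]])
def ray(c,uv):
    R=c["world_to_cam"][:3,:3]; t=c["world_to_cam"][:3,3]
    d=R.T@np.array([(uv[0]-c["cx"])/c["fx"],-(uv[1]-c["cy"])/c["fy"],-1]); return -R.T@t,d
def onz(c,uv,z):
    o,d=ray(c,uv); return o+d*(z-o[2])/d[2]
def tri(c1,u1,c2,u2):
    o1,d1=ray(c1,u1);o2,d2=ray(c2,u2)
    s=np.linalg.lstsq(np.c_[d1,-d2],o2-o1,rcond=None)[0]
    a,b=o1+d1*s[0],o2+d2*s[1]; return (a+b)/2,np.linalg.norm(a-b)
E
python3 - <<'E'
from h import *
t=read_camera("top");s=read_camera("scene")
T,S=t["image"],s["image"]
a=cv2.resize(T[165:230,210:265],None,fx=7,fy=7,interpolation=cv2.INTER_CUBIC)   # 385x455
b=cv2.resize(S[165:245,225:280],None,fx=7,fy=7,interpolation=cv2.INTER_CUBIC) # 385x560
im=np.zeros((560,780,3),np.uint8); im[:455,:385]=a; im[:,395:]=b
cv2.imwrite("pics/cass.png",im)
for n,c in(("top",t),("scene",s)):
    m=(c["image"].min(2)>95).astype(np.uint8)
    k,l,st,ce=cv2.connectedComponentsWithStats(m)
    for i in range(1,k):
        if 25<st[i,4]<1500: print(n,st[i],ce[i].round(1),onz(c,ce[i],0.004)[:2].round(4))
E
```

```text
top [ 175   63   58   37 1309] [209.1  81.5] [0.9352 0.3633]
top [157  69  23  28 346] [167.   81.3] [0.9333 0.5029]
top [   0   73   34   54 1105] [17.8 94.2] [0.8787 0.9918]
top [158  90  10   8  39] [162.3  94.2] [0.8878 0.5161]
top [173  97  16   5  39] [181.6  99.4] [0.8711 0.4518]
top [307 136  16  13  63] [312.4 143.7] [0.7287 0.0218]
top [501 145  11  21 183] [506.7 155.3] [ 0.7017 -0.6066]
top [326 165  35  20 236] [340.7 174.2] [ 0.6296 -0.0681]
top [375 168  34  20 229] [389.  178.1] [ 0.6196 -0.2223]
top [ 219  173   35   50 1095] [236.8 203.2] [0.5298 0.2628]
top [373 193  26  26 522] [385.7 205.2] [ 0.5318 -0.2088]
top [325 197  35  21 260] [339.3 207.5] [ 0.5219 -0.0614]
top [ 98 217  12   5  26] [103.  219.2] [0.4716 0.6816]
top [381 225  35  21 249] [395.3 236.1] [ 0.435  -0.2351]
top [323 228  35  21 261] [337.4 239.2] [ 0.4221 -0.0537]
top [274 240  24  24 336] [284.6 251.6] [0.3808 0.1112]
top [202 250  17  16 218] [210.4 257.5] [0.3589 0.341 ]
top [ 39 296  35  29 110] [ 53.2 311.6] [0.1886 0.812 ]
top [285 343  68  41 788] [310.7 356.9] [0.0711 0.0326]
top [  0 
[... 474 characters left out ...]
 20 228] [240.5 167.4] [0.336  0.3536]
scene [ 233  173   40   68 1418] [253.2 201.7] [0.4919 0.2872]
scene [180 184  22  30 504] [191.5 197.6] [0.3416 0.1318]
scene [   0  213   41   63 1357] [ 13.9 241.1] [ 0.1338 -0.4026]
scene [468 227  10   7  26] [472.  230.4] [1.0332 0.7645]
scene [128 232  43  21 410] [154.9 242.4] [ 0.4211 -0.0579]
scene [142 254  44  27 463] [169.  266.2] [ 0.5218 -0.0662]
scene [ 72 267  48  26 501] [102.2 279.3] [ 0.4343 -0.2407]
scene [112 281  30  28 650] [126.7 294.6] [ 0.523  -0.2064]
scene [162 280  42  34 539] [187.  293.9] [ 0.6302 -0.0715]
scene [220 296  25  19 187] [233.2 307.5] [0.7457 0.007 ]
scene [104 311  51  31 630] [136.1 325.8] [ 0.62   -0.2273]
```

View pics/cass.png

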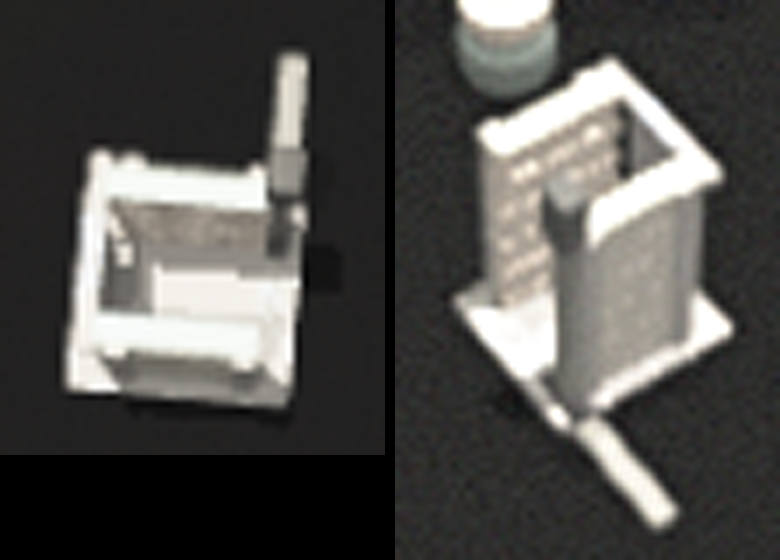

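The crop confirms it: the small cassette at top (370,320) has its mouth to the right in top. The grey lock grip is at crop (287,170) and the lock rail points up (+x). The other cassette is visibly larger. Next I'll measure edges and discs.

```bash
cat >> h.py <<'E'
def discs(c,thr=70):
    "discs seen by camera c: centre (z=4mm plane), stem direction, grip pixel centroid"
    m=cv2.cvtColor(c["image"],cv2.COLOR_BGR2GRAY); m=(m>thr).astype(np.uint8)
    k,l,st,ce=cv2.connectedComponentsWithStats(m); out=[]
    for i in range(1,k):
        if not 200<st[i,4]<1100: continue
        f=np.zeros_like(m); cs,_=cv2.findContours((l==i).astype(np.uint8),cv2.RETR_EXTERNAL,cv2.CHAIN_APPROX_NONE)
        cv2.drawContours(f,cs,-1,1,-1)
        v,u=np.nonzero(f); p=np.array([onz(c,(a,b),.004)[:2] for a,b in zip(u,v)])
        if not(.3<p[:,0].mean()<.75 and -.4<p[:,1].mean()<.05): continue
        ct=p[p[:,1]>p[:,1].max()-.064].mean(0)
        for _ in range(10): ct=p[np.hypot(*(p-ct).T)<.038].mean(0)
        d=np.hypot(*(p-ct).T); L=d.max()
        if L<.08: continue
        s=p[(d>.042)&(d<.074)].mean(0)-ct; s/=np.hypot(*s)
        g=d>.077; out.append((ct,np.degrees(np.arctan2(s[0],-s[1])),np.array([u[g].mean(),v[g].mean()]),L))
    return sorted(out,key=lambda o:o[0].round(1).tolist())
E
python3 - <<'E'
from h import *
t=read_camera("top");s=read_camera("scene")
D=discs(t);E=discs(s)
for ct,a,g,L in D:
    e=min(E,key=lambda e:np.hypot(*(e[0]-ct)))
    p,r=tri(t,g,s,e[2]); q,r2=tri(t,P(t,[*ct,.004])[:2],s,P(s,[*e[0],.004]))
    th=np.radians(a); gp=ct+.088*np.array([np.sin(th),-np.cos(th)])
    th=np.radians(e[1]); gs=e[0]+.088*np.array([np.sin(th),-np.cos(th)])
    print("top c",ct.round(4),a.round(1),"scene",e[0].round(4),e[1].round(1),"grip pred",gp.round(4),gs.round(4),"tri",p.round(4),r.round(4),"disc",q.round(4),r2.round(4))
g=cv2.cvtColor(t["image"],cv2.COLOR_BGR2GRAY)
print(g[184:224,218:256:3])
def cr(x,y,x0,y0): return ((x+.5)/7-.5+x0,(y+.5)/7-.5+y0)
print("grip top",tri(t,cr(287,158,210,165),s,cr(566,187-335+0+335,225-395/7,165)))
for n,p in dict(L=(457,300),B=(575,428),R=(733,328)).items(): print(n,onz(s,cr(*p,225-395/7,165),.004).round(4))
for n,p in dict(L=(68,388),B=(292,402)).items(): print("top",n,onz(t,cr(*p,210,165),.004).round(4))
for n,p in dict(ul=(478,125),top=(612,62),right=(722,172),br=(590,245)).items(): print("scene126",n,onz(s,cr(*p,225-395/7,165),.126).round(4))
for n,p in dict(ulo=(115,167),uro=(262,172),uli=(118,202),uri=(262,206),lli=(105,315),lri=(262,325),llo=(100,345),lro=(262,355),bk=(90,155),bk2=(72,340)).items(): print("top126",n,onz(t,cr(*p,210,165),.126).round(4))
E
```

```text
top c [ 0.4375 -0.2229] -9.9 scene [ 0.4374 -0.2248] -10.4 grip pred [ 0.4223 -0.3096] [ 0.4214 -0.3114] tri [ 0.4224 -0.3103  0.0132] 0.0015 disc [ 0.4372 -0.2241  0.0029] 0.0017
top c [ 0.4247 -0.0406] -10.9 scene [ 0.4244 -0.0429] -11.0 grip pred [ 0.408 -0.127] [ 0.4076 -0.1293] tri [ 0.4078 -0.128   0.012 ] 0.0022 disc [ 0.4242 -0.0418  0.0029] 0.0021
top c [ 0.5233 -0.0489] -4.0 scene [ 0.5238 -0.0507] -4.7 grip pred [ 0.5172 -0.1367] [ 0.5166 -0.1384] tri [ 0.5171 -0.1373  0.0117] 0.0027 disc [ 0.5232 -0.0499  0.0023] 0.0014
top c [ 0.6286 -0.0543] 5.7 scene [ 0.6286 -0.0562] 5.3 grip pred [ 0.6373 -0.1418] [ 0.6367 -0.1438] tri [ 0.6373 -0.1432  0.0126] 0.002 disc [ 0.6285 -0.0553  0.0028] 0.0017
[[ 34  33  34  34  33  33  33  33  34  33  86 216  32]
 [ 33  34  33  34  33  34  33  34  33  33  85 201  34]
 [ 34  33 134  59  49  33  34  33  32  33  83 138  32]
 [ 34  34 237 136 121  34  34  33  33  34  99 144  31]
 [ 35  35 241 217 206 101  82  63  46  71 117 146  30]
 [ 35  34 241 243 236 215 184 151 123 156 144 147  29]
 [ 34  34 242 249 249 249 243 234 224 230 131 149  29]
 
[... 1820 characters left out ...]
top (array([0.55320437, 0.22194729, 0.16926892]), np.float64(0.0023663418928666496))
L [0.4684 0.2192 0.004 ]
B [0.563  0.2167 0.004 ]
R [0.5662 0.3125 0.004 ]
top L [0.4755 0.3168 0.004 ]
top B [0.4711 0.2161 0.004 ]
scene126 ul [0.4715 0.2349 0.126 ]
scene126 top [0.4802 0.3063 0.126 ]
scene126 right [0.5619 0.3022 0.126 ]
scene126 br [0.5568 0.2306 0.126 ]
top126 ulo [0.5562 0.2927 0.126 ]
top126 uro [0.5552 0.2324 0.126 ]
top126 uli [0.5417 0.2911 0.126 ]
top126 uri [0.5411 0.2321 0.126 ]
top126 lli [0.4951 0.2953 0.126 ]
top126 lri [0.4921 0.2313 0.126 ]
top126 llo [0.4828 0.297  0.126 ]
top126 lro [0.4799 0.2311 0.126 ]
top126 bk [0.561  0.3031 0.126 ]
top126 bk2 [0.4846 0.3084 0.126 ]
```

Call:
send_rows --increments '[{"dx": 1.2, "dy": -1.2, "dz": 0, "roll": -0.8, "claw": 1}, {"dx": 2.4, "dy": -2.4, "dz": 0, "roll": -1.7, "claw": 1}, {"dx": 3.6, "dy": -3.6, "dz": 0, "roll": -2.6, "claw": 1}, {"dx": 4.8, "dy": -4.8, "dz": 0, "roll": -3.4, "claw": 1}, {"dx": 6, "dy": -6, "dz": 0, "roll": -4.2, "claw": 1}]'

```text
clock: 0.92
tcp_pos: [0.4003, 0.367, 0.2313]
orientation: [0.0, 0.496, 0.868, 0.0]
wrist_force: [0.1, 0.2, 0.4]
finger_gap: 0.0854
grip_force: 0.0
```

Call:
send_rows --increments '[{"dx": 1.2, "dy": -1.2, "dz": 0, "roll": -0.8, "claw": 1}, {"dx": 2.4, "dy": -2.4, "dz": 0, "roll": -1.7, "claw": 1}, {"dx": 3.6, "dy": -3.6, "dz": 0, "roll": -2.6, "claw": 1}, {"dx": 4.8, "dy": -4.8, "dz": 0, "roll": -3.4, "claw": 1}, {"dx": 6.1, "dy": -5.9, "dz": 0, "roll": -4.15, "claw": 1}]'

```text
clock: 1.55
tcp_pos: [0.5528, 0.2194, 0.2314]
orientation: [0.0, 0.724, 0.69, 0.0]
wrist_force: [0.4, 0.4, -0.0]
finger_gap: 0.0854
grip_force: 0.0
```

Run:
```python
from h import *
np.set_printoptions(precision=4,suppress=True)
t=read_camera("top")
m=(cv2.cvtColor(np.load("pics/top0.npy"),cv2.COLOR_BGR2GRAY)>70).astype(np.uint8)
T0=np.load("pics/top0.npy"); t0=dict(t,image=T0)
for th in (55,70,90,110):
    k,l,st,ce=cv2.connectedComponentsWithStats((cv2.cvtColor(T0,cv2.COLOR_BGR2GRAY)>th).astype(np.uint8)); print(th,st[l[178,400]] , st[l[176,380]])
g=cv2.cvtColor(T0,cv2.COLOR_BGR2GRAY).astype(float)
def cross(a,lev,up):
    for i in range(len(a)-1):
        if (a[i]<lev<=a[i+1]) if up else (a[i]>=lev>a[i+1]): return i+(lev-a[i])/(a[i+1]-a[i])
for name,r0,r1,lev,up in(("uo",183,193,140,1),("ui",190,200,195,0),("lo",212,222,180,0)):
    pts=np.array([onz(t0,(u,r0+cross(g[r0:r1,u],lev,up)),.126)[:2] for u in range(228,243)])
    f=np.polyfit(pts[:,1],pts[:,0],1); print(name,"x at y=.265",np.polyval(f,.265),"yaw",np.degrees(np.arctan(f[0])),np.std(pts[:,0]-np.polyval(f,pts[:,1])))
pts=np.array([onz(t0,(218+cross(g[v,218:228],140,1),v),.126)[:2] for v in range(188,194)]);print("back",pts.mean(0),np.polyfit(pts[:,0],pts[:,1],1))
s=get_state();print(s["tcp_pos"],s["orientation"],s["clock"])
```

```text
55 [374 167  44  21 466] [374 167  44  21 466]
70 [374 167  35  21 399] [374 167  35  21 399]
90 [375 168  34  20 295] [     0     27    512    357 137155]
110 [     0     26    512    358 149781] [     0     26    512    358 149781]
uo x at y=.265 0.5568184294865126 yaw 8.480877456868477 0.000981562248857317
ui x at y=.265 0.5414952551893859 yaw 3.724714597541662 0.00038428006318141754
lo x at y=.265 0.47960124720011577 yaw 4.244182320754192 0.00024619754400859135
back [0.55  0.304] [-0.1689  0.3969]
[0.557  0.2161 0.2308] [0.0018 0.7262 0.6875 0.0004] 1.6
```

Call:
send_rows --increments '[{"dz": -1, "claw": 1}, {"dz": -2, "claw": 1}, {"dz": -3, "claw": 1}, {"dz": -3.8, "claw": 1}, {"dz": -3.8, "claw": 1}]'

```text
schema error: expected keys dx, dy, dz, roll, claw
```

Call:
send_rows --increments '[{"claw": -0.7}, {"claw": -0.7}, {"claw": -0.7}, {"claw": -0.7}, {"claw": -0.7}]' --grip_force 25

```text
schema error: expected keys dx, dy, dz, roll, claw
```

Run:
```python
from h import *
np.set_printoptions(precision=4,suppress=True)
t=read_camera("top");s=read_camera("scene")
im=np.zeros((560,790,3),np.uint8)
im[:]=0; im[:,:390]=cv2.resize(t["image"][150:230,210:265],(390,560),interpolation=cv2.INTER_CUBIC); im[:,400:]=cv2.resize(s["image"][150:230,225:280],(390,560),interpolation=cv2.INTER_CUBIC)
cv2.imwrite("pics/lock1.png",im)
for i in range(2):
    q=get_state();print(q["tcp_pos"],q["finger_gap"],q["grip_force"],q["wrist_force"])
```

```text
[0.5532 0.2191 0.2308] 0.08541618708239311 0.0 [-0.3717 -0.3203  0.329 ]
[0.5532 0.2191 0.2308] 0.08541618708239311 0.0 [-0.3717 -0.3203  0.329 ]
```

View pics/lock1.png

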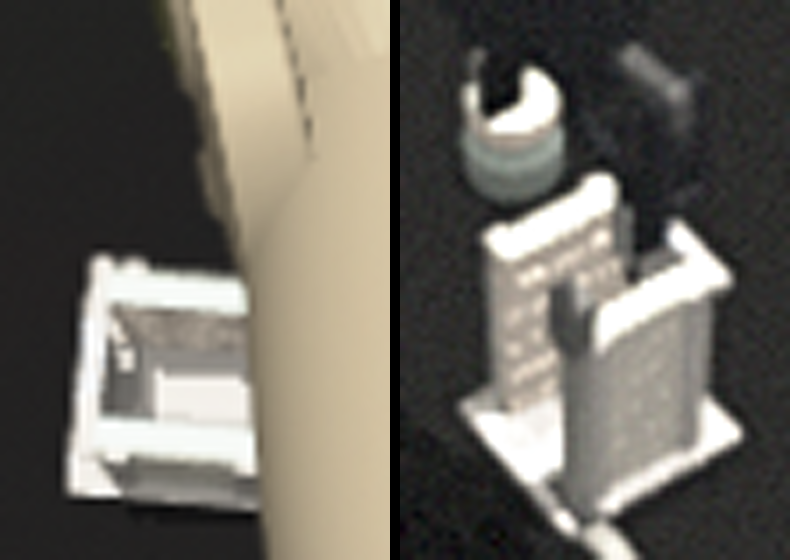

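Both moves were refused because every key must be given, so nothing moved. The scene view shows the grip (crop 572,300) still free under the gripper. Repeating with full keys.

Call:
send_rows --increments '[{"dx": 0, "dy": 0, "dz": -1, "roll": 0, "claw": 1}, {"dx": 0, "dy": 0.1, "dz": -2, "roll": 0, "claw": 1}, {"dx": 0, "dy": 0.1, "dz": -3, "roll": 0, "claw": 1}, {"dx": 0, "dy": 0.1, "dz": -3.8, "roll": 0, "claw": 1}, {"dx": 0, "dy": 0.1, "dz": -3.8, "roll": 0, "claw": 1}]'

```text
clock: 2.33
tcp_pos: [0.5497, 0.2236, 0.1348]
orientation: [-0.001, 0.722, 0.692, -0.002]
wrist_force: [-0.1, 0.1, 0.7]
finger_gap: 0.0853
grip_force: 0.0
```

Call:
send_rows --increments '[{"dx": 0, "dy": 0, "dz": 0, "roll": 0, "claw": -0.7}, {"dx": 0, "dy": 0, "dz": 0, "roll": 0, "claw": -0.7}, {"dx": 0, "dy": 0, "dz": 0, "roll": 0, "claw": -0.7}, {"dx": 0, "dy": 0, "dz": 0, "roll": 0, "claw": -0.7}, {"dx": 0, "dy": 0, "dz": 0, "roll": 0, "claw": -0.7}]' --grip_force 25

```text
clock: 2.95
tcp_pos: [0.5522, 0.2232, 0.137]
orientation: [0.0, 0.723, 0.691, 0.0]
wrist_force: [-0.5, 0.7, 5.2]
finger_gap: 0.0195
grip_force: 27.2
```

Call:
send_rows --increments '[{"dx": 0, "dy": 0, "dz": 0, "roll": 0, "claw": -0.7}, {"dx": 0, "dy": 0, "dz": 0, "roll": 0, "claw": -0.7}, {"dx": 0, "dy": 0, "dz": 0, "roll": 0, "claw": -0.7}, {"dx": 0, "dy": 0, "dz": 0, "roll": 0, "claw": -0.7}, {"dx": 0, "dy": 0, "dz": 0, "roll": 0, "claw": -0.7}]'

```text
clock: 3.58
tcp_pos: [0.5523, 0.2232, 0.137]
orientation: [0.0, 0.723, 0.691, 0.0]
wrist_force: [-1.5, -0.3, 5.2]
finger_gap: 0.0194
grip_force: 27.4
```

Call:
send_rows --increments '[{"dx": 0.4, "dy": -0.02, "dz": 0, "roll": 0, "claw": -0.7}, {"dx": 0.8, "dy": -0.04, "dz": 0, "roll": 0, "claw": -0.7}, {"dx": 1.2, "dy": -0.06, "dz": 0, "roll": 0, "claw": -0.7}, {"dx": 1.6, "dy": -0.07, "dz": 0, "roll": 0, "claw": -0.7}, {"dx": 1.8, "dy": -0.08, "dz": 0, "roll": 0, "claw": -0.7}]'

```text
clock: 4.2
tcp_pos: [0.5976, 0.2199, 0.137]
orientation: [0.001, 0.723, 0.691, -0.0]
wrist_force: [-1.9, -3.6, 6.6]
finger_gap: 0.0191
grip_force: 26.3
```

Call:
send_rows --increments '[{"dx": 0.05, "dy": 0, "dz": 0, "roll": 0, "claw": -0.7}, {"dx": 0.1, "dy": 0, "dz": 0, "roll": 0, "claw": -0.7}, {"dx": 0.15, "dy": -0.01, "dz": 0, "roll": 0, "claw": -0.7}, {"dx": 0.2, "dy": -0.01, "dz": 0, "roll": 0, "claw": -0.7}, {"dx": 0.2, "dy": -0.01, "dz": 0, "roll": 0, "claw": -0.7}]'

```text
clock: 4.82
tcp_pos: [0.5993, 0.2198, 0.137]
orientation: [-0.001, 0.723, 0.691, -0.002]
wrist_force: [-10.5, -3.9, 10.9]
finger_gap: 0.0196
grip_force: 27.3
```

Call:
send_rows --increments '[{"dx": 0.1, "dy": -0.02, "dz": 0, "roll": 0, "claw": -0.7}, {"dx": 0.1, "dy": -0.02, "dz": 0, "roll": 0, "claw": -0.7}, {"dx": 0.1, "dy": -0.02, "dz": 0, "roll": 0, "claw": -0.7}, {"dx": 0.1, "dy": -0.02, "dz": 0, "roll": 0, "claw": -0.7}, {"dx": 0.1, "dy": -0.02, "dz": 0, "roll": 0, "claw": -0.7}]'

```text
clock: 5.45
tcp_pos: [0.5994, 0.2198, 0.1369]
orientation: [-0.002, 0.722, 0.692, -0.004]
wrist_force: [-16.3, -2.2, 14.8]
finger_gap: 0.0196
grip_force: 28.8
```

Call:
send_rows --increments '[{"dx": 0, "dy": 0, "dz": 0, "roll": 0, "claw": 0.2}, {"dx": 0, "dy": 0, "dz": 0, "roll": 0, "claw": 0.2}, {"dx": 0, "dy": 0, "dz": 0, "roll": 0, "claw": 0.2}, {"dx": 0, "dy": 0, "dz": 1.5, "roll": 0, "claw": 0.2}, {"dx": 0, "dy": 0, "dz": 3, "roll": 0, "claw": 0.2}]'

```text
clock: 6.08
tcp_pos: [0.6044, 0.2202, 0.2113]
orientation: [-0.0, 0.722, 0.691, -0.001]
wrist_force: [0.7, -0.3, 0.4]
finger_gap: 0.0513
grip_force: 0.0
```

Call:
send_rows --increments '[{"dx": -1, "dy": -2, "dz": 1, "roll": 0, "claw": -0.3}, {"dx": -2, "dy": -4, "dz": 1, "roll": 0, "claw": -0.3}, {"dx": -3, "dy": -6, "dz": 1, "roll": 0, "claw": -0.3}, {"dx": -4, "dy": -8, "dz": 1, "roll": 0, "claw": -0.3}, {"dx": -4.5, "dy": -10, "dz": 1, "roll": 0, "claw": -0.3}]'

```text
clock: 6.7
tcp_pos: [0.491, -0.031, 0.2365]
orientation: [0.0, 0.722, 0.692, 0.0]
wrist_force: [1.3, 0.2, 0.4]
finger_gap: 0.0302
grip_force: 0.0
```

```bash
cat >> h.py <<'E'
def show():
    t=read_camera("top");s=read_camera("scene"); D=discs(t,55);E=discs(s)
    for ct,a,g,L in D:
        if not E: break
        e=min(E,key=lambda e:np.hypot(*(e[0]-ct)))
        p,r=tri(t,g,s,e[2]); print("top",ct.round(4),a.round(1),"scene",e[0].round(4),e[1].round(1),"grip",p.round(4),r.round(4))
    return t,s
E
python3 - <<'E'
from h import *
np.set_printoptions(precision=4,suppress=True)
t,s=show(); q=get_state(); print(q["tcp_pos"],q["orientation"])
im=np.zeros((600,790,3),np.uint8)
im[:560,:390]=cv2.resize(t["image"][150:230,210:265],(390,560),interpolation=cv2.INTER_CUBIC); im[:560,400:]=cv2.resize(s["image"][165:245,225:280],(390,560),interpolation=cv2.INTER_CUBIC)
cv2.imwrite("pics/lock2.png",im)
E
```

```text
top [ 0.4242 -0.0393] -11.4 scene [ 0.4247 -0.0419] -10.2 grip [ 0.4069 -0.1274  0.01  ] 0.0015
[ 0.4912 -0.0336  0.2365] [ 0.0007  0.7245  0.6893 -0.0004]
```

View pics/lock2.png

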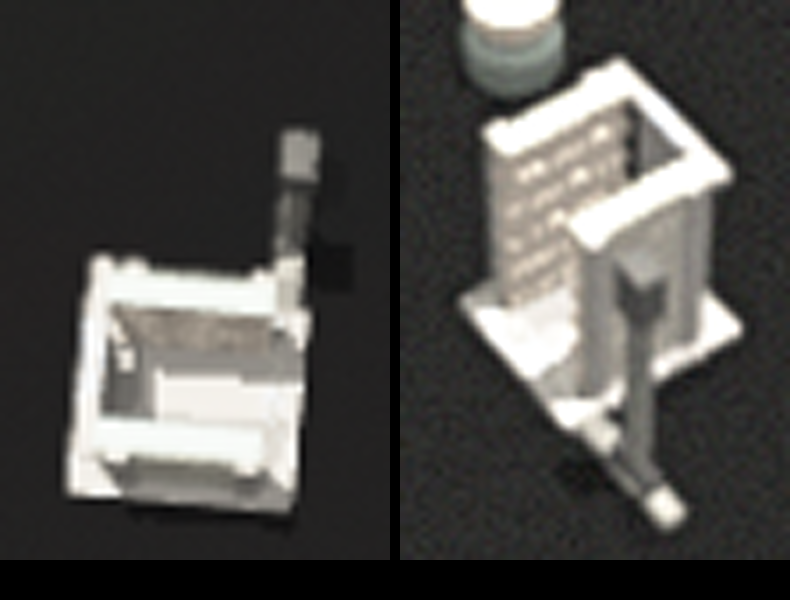

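The lock is fully open: the grip top has moved to crop (300,150) in top and (642,270) in scene, with the post clear of the mouth. First disc is the one with its grip at (0.407,-0.128).

Call:
send_rows --increments '[{"dx": -1.2, "dy": -1.3, "dz": -1.5, "roll": -0.4, "claw": 0.2}, {"dx": -2.4, "dy": -2.6, "dz": -3, "roll": -0.8, "claw": 0.2}, {"dx": -3.4, "dy": -3.92, "dz": -5, "roll": -1.03, "claw": 0.2}, {"dx": -3.4, "dy": -3.92, "dz": -7, "roll": -1.03, "claw": 0.2}, {"dx": -3.4, "dy": -3.92, "dz": -7, "roll": -1.03, "claw": 0.2}]'

```text
clock: 7.42
tcp_pos: [0.404, -0.1261, 0.0586]
orientation: [-0.004, 0.77, 0.637, -0.001]
wrist_force: [0.0, -0.8, -0.2]
finger_gap: 0.0512
grip_force: 0.0
```

Run:
```python
from h import *
np.set_printoptions(precision=4,suppress=True)
t=read_camera("top");s=read_camera("scene"); q=get_state(); print(q["tcp_pos"],q["orientation"])
im=np.zeros((540,790,3),np.uint8)
c=s["image"][200:290,90:155]; im[:,:390]=cv2.resize(c,(390,540),interpolation=cv2.INTER_CUBIC)
c=t["image"][195:285,310:375]; im[:,400:]=cv2.resize(c,(390,540),interpolation=cv2.INTER_CUBIC)
cv2.imwrite("pics/g1.png",im)
def ct(x,y): return ((x+.5)/7.09-.5+210,(y+.5)/7-.5+150)
def cs(x,y): return ((x-400+.5)/7.09-.5+225,(y+.5)/7-.5+165)
print("open grip",tri(t,ct(300,150),s,cs(642,270)))
# base lower side edge from top view, z=0..4mm; line fit on lower boundary of bright
g=cv2.cvtColor(np.load("pics/top0.npy"),cv2.COLOR_BGR2GRAY).astype(float)
for u in range(222,251,4):
    col=g[214:228,u]; i=np.nonzero(col>85)[0].max(); v=214+i+(col[i]-85)/(col[i]-col[i+1]); print(onz(t,(u,v),.0)[:2],end=' ')
```

```text
[ 0.4078 -0.1275  0.0622] [0.     0.77   0.638  0.0001]
open grip (array([0.6006, 0.2192, 0.1621]), np.float64(0.001598552083291689))
[0.4738 0.3084] [0.4739 0.2958] [0.4732 0.2832] [0.4721 0.2705] [0.472  0.2579] [0.4705 0.2453] [0.4697 0.2327] [0.4698 0.2201]
```

View pics/g1.png

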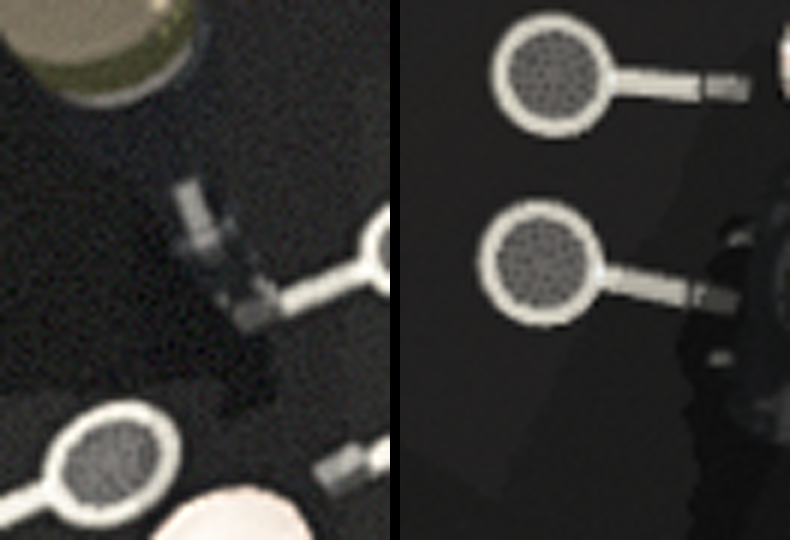

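The fingertips in top, at (740,238) and (720,358), straddle the grip at (718,300) centrally. Descending and gripping.

Call:
send_rows --increments '[{"dx": 0, "dy": 0, "dz": -0.8, "roll": 0, "claw": 0.2}, {"dx": 0, "dy": 0, "dz": -1.6, "roll": 0, "claw": 0.2}, {"dx": 0, "dy": 0, "dz": -2.2, "roll": 0, "claw": 0.2}, {"dx": 0, "dy": 0, "dz": -2.32, "roll": 0, "claw": 0.2}, {"dx": 0, "dy": 0, "dz": -2.32, "roll": 0, "claw": 0.2}]'

```text
clock: 8.15
tcp_pos: [0.4086, -0.128, 0.0048]
orientation: [0.001, 0.77, 0.638, 0.001]
wrist_force: [-0.7, -0.1, 0.6]
finger_gap: 0.0515
grip_force: 0.0
```

Call:
send_rows --increments '[{"dx": 0, "dy": 0, "dz": 0, "roll": 0, "claw": -0.9}, {"dx": 0, "dy": 0, "dz": 0, "roll": 0, "claw": -0.9}, {"dx": 0, "dy": 0, "dz": 0, "roll": 0, "claw": -0.9}, {"dx": 0, "dy": 0, "dz": 0, "roll": 0, "claw": -0.9}, {"dx": 0, "dy": 0, "dz": 0, "roll": 0, "claw": -0.9}]' --grip_force 70

```text
clock: 8.78
tcp_pos: [0.4076, -0.1279, 0.0041]
orientation: [0.001, 0.77, 0.638, 0.0]
wrist_force: [-1.6, 0.5, 6.3]
finger_gap: 0.0099
grip_force: 69.4
```

Call:
send_rows --increments '[{"dx": 0, "dy": 0, "dz": 0, "roll": 0, "claw": -0.9}, {"dx": 0, "dy": 0, "dz": 0, "roll": 0, "claw": -0.9}, {"dx": 0, "dy": 0, "dz": 0.3, "roll": 0, "claw": -0.9}, {"dx": 0, "dy": 0, "dz": 0.7, "roll": 0, "claw": -0.9}, {"dx": 0, "dy": 0, "dz": 1, "roll": 0, "claw": -0.9}]'

```text
clock: 9.4
tcp_pos: [0.4072, -0.1278, 0.0291]
orientation: [0.0, 0.77, 0.638, 0.0]
wrist_force: [0.2, 0.8, -2.0]
finger_gap: 0.0099
grip_force: 68.5
```

Call:
send_rows --increments '[{"dx": 0, "dy": 0, "dz": 1.5, "roll": 0, "claw": -0.9}, {"dx": 1, "dy": 0, "dz": 2.9, "roll": 0.3, "claw": -0.9}, {"dx": 2.2, "dy": 0.5, "dz": 2.9, "roll": 0.6, "claw": -0.9}, {"dx": 3.4, "dy": 1.5, "dz": 2.9, "roll": 0.99, "claw": -0.9}, {"dx": 4.07, "dy": 3, "dz": 2.9, "roll": 0.99, "claw": -0.9}]'

```text
clock: 10.02
tcp_pos: [0.5107, -0.0527, 0.1015]
orientation: [0.001, 0.725, 0.689, 0.0]
wrist_force: [0.5, 0.0, -0.2]
finger_gap: 0.0098
grip_force: 68.6
```

Call:
send_rows --increments '[{"dx": 0, "dy": 1.5, "dz": 0, "roll": 0, "claw": -0.9}, {"dx": 0, "dy": 3, "dz": 0, "roll": 0, "claw": -0.9}, {"dx": 0, "dy": 4.5, "dz": 0, "roll": 0, "claw": -0.9}, {"dx": 0, "dy": 5.79, "dz": -1.5, "roll": 0, "claw": -0.9}, {"dx": 0, "dy": 5.79, "dz": -2.96, "roll": 0, "claw": -0.9}]'

```text
clock: 10.65
tcp_pos: [0.5092, 0.0943, 0.0269]
orientation: [0.001, 0.723, 0.691, 0.001]
wrist_force: [1.9, -0.5, -1.1]
finger_gap: 0.0097
grip_force: 68.6
```

Run:
```python
from h import *
np.set_printoptions(precision=4,suppress=True)
t=read_camera("top");s=read_camera("scene"); q=get_state(); print(q["tcp_pos"],q["orientation"],q["finger_gap"],q["wrist_force"])
im=np.zeros((560,790,3),np.uint8)
c=s["image"][165:245,210:265]; im[:,:390]=cv2.resize(c,(390,560),interpolation=cv2.INTER_CUBIC)
c=t["image"][165:245,220:275]; im[:,400:]=cv2.resize(c,(390,560),interpolation=cv2.INTER_CUBIC)
cv2.imwrite("pics/g2.png",im)
```

```text
[0.5051 0.0926 0.0237] [-0.0024  0.7239  0.6899 -0.0027] 0.009955287303952683 [-0.8893  1.0482 -1.5562]
```

View pics/g2.png

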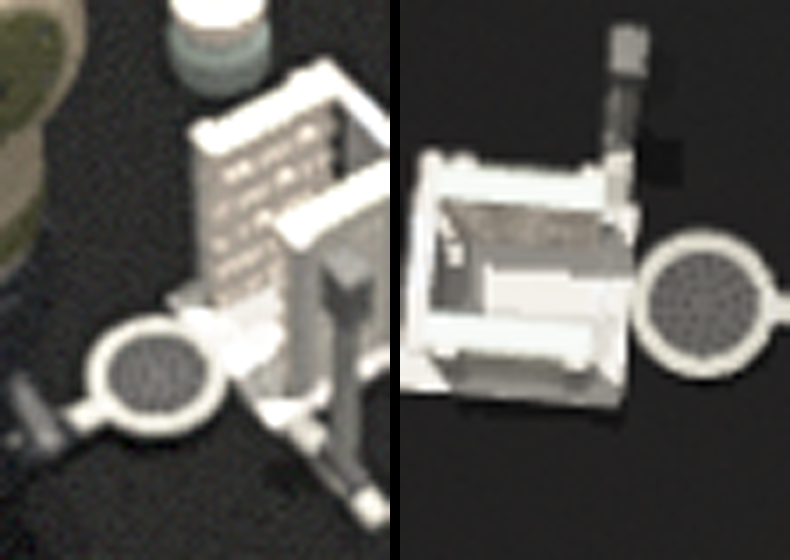

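Both views show the disc held level, right in front of the mouth: scene centre about (157,376), top centre about (704,304). I'll compare its centre and height with the cassette frame.

Run:
```python
from h import *
np.set_printoptions(precision=4,suppress=True)
t=read_camera("top");s=read_camera("scene")
a=((157+.5)/7.09-.5+210,(376+.5)/7-.5+165); b=((704-400+.5)/7.09-.5+220,(304+.5)/7-.5+165)
p,r=tri(s,a,t,b); print("disc",p,r)
# rim extreme points along/across in each view on plane -> height tilt: left/right/top/bottom of ellipse in top vs scene widths
q=get_state(); print(q["tcp_pos"],q["clock"])
O=np.array([.5183,.2647]);a=np.radians(3);ux=np.array([np.sin(a),np.cos(a)]);uy=np.array([-np.cos(a),np.sin(a)])
d=p[:2]-O;print("own",d@ux,d@uy)
# cassette centre line from the same pictures: base corners near mouth, z 4mm
def ct(x,y): return ((x-400+.5)/7.09-.5+220,(y+.5)/7-.5+165)
def cs(x,y): return ((x+.5)/7.09-.5+210,(y+.5)/7-.5+165)
print("base front -x corner top",onz(t,ct(620,405),.002),"scene",onz(s,cs(170,300),.004),"front +x corner scene",onz(s,cs(270,428),.002),"top",onz(t,ct(637,212),.004))
print("frame inner edges at mouth z126",onz(t,ct(585,206),.126),onz(t,ct(585,325),.126),"rear",onz(t,ct(450,198),.126),onz(t,ct(440,314),.126))
```

```text
disc [0.5128 0.1811 0.0233] 0.003090269444755706
[0.5083 0.092  0.0271] 10.85
own -0.083725753508801 0.0010720453895487897
base front -x corner top [0.4698 0.2182 0.002 ] scene [0.4686 0.2195 0.004 ] front +x corner scene [0.5565 0.2108 0.002 ] top [0.5574 0.212  0.004 ]
frame inner edges at mouth z126 [0.541  0.2359 0.126 ] [0.4921 0.2351 0.126 ] rear [0.5434 0.2906 0.126 ] [0.4955 0.2934 0.126 ]
```

Call:
send_rows --increments '[{"dx": 0.06, "dy": 0.6, "dz": 0, "roll": 0, "claw": -0.9}, {"dx": 0.09, "dy": 1.2, "dz": 0, "roll": 0, "claw": -0.9}, {"dx": 0.12, "dy": 1.8, "dz": 0, "roll": 0, "claw": -0.9}, {"dx": 0.15, "dy": 2.4, "dz": 0, "roll": 0, "claw": -0.9}, {"dx": 0.18, "dy": 2.9, "dz": 0, "roll": 0, "claw": -0.9}]'

```text
clock: 11.48
tcp_pos: [0.5132, 0.1659, 0.0269]
orientation: [0.0, 0.724, 0.69, 0.0]
wrist_force: [0.7, -0.4, -2.2]
finger_gap: 0.0098
grip_force: 68.6
```

Call:
send_rows --increments '[{"dx": 0, "dy": 0.08, "dz": 0, "roll": 0, "claw": -0.9}, {"dx": 0, "dy": 0.16, "dz": 0, "roll": 0, "claw": -0.9}, {"dx": 0.01, "dy": 0.24, "dz": 0, "roll": 0, "claw": -0.9}, {"dx": 0.01, "dy": 0.32, "dz": 0, "roll": 0, "claw": -0.9}, {"dx": 0.02, "dy": 0.4, "dz": 0, "roll": 0, "claw": -0.9}]'

```text
clock: 12.1
tcp_pos: [0.5138, 0.1745, 0.0268]
orientation: [0.0, 0.725, 0.689, -0.0]
wrist_force: [0.1, 0.2, -0.7]
finger_gap: 0.0103
grip_force: 68.6
```

Call:
send_rows --increments '[{"dx": 0, "dy": 0.04, "dz": 0, "roll": 0, "claw": -0.9}, {"dx": 0, "dy": 0.08, "dz": 0, "roll": 0, "claw": -0.9}, {"dx": 0, "dy": 0.12, "dz": 0, "roll": 0, "claw": -0.9}, {"dx": 0, "dy": 0.16, "dz": 0, "roll": 0, "claw": -0.9}, {"dx": 0, "dy": 0.16, "dz": 0, "roll": 0, "claw": -0.9}]'

```text
clock: 12.72
tcp_pos: [0.5136, 0.1766, 0.0268]
orientation: [0.001, 0.725, 0.689, -0.002]
wrist_force: [-0.1, -7.9, 1.2]
finger_gap: 0.0103
grip_force: 68.8
```

Call:
send_rows --increments '[{"dx": 0, "dy": -0.03, "dz": -0.06, "roll": 0, "claw": -0.9}, {"dx": 0, "dy": -0.03, "dz": -0.12, "roll": 0, "claw": -0.9}, {"dx": 0, "dy": -0.03, "dz": -0.18, "roll": 0, "claw": -0.9}, {"dx": 0, "dy": -0.03, "dz": -0.24, "roll": 0, "claw": -0.9}, {"dx": 0, "dy": -0.03, "dz": -0.27, "roll": 0, "claw": -0.9}]'

```text
clock: 13.35
tcp_pos: [0.514, 0.1764, 0.0205]
orientation: [0.001, 0.725, 0.689, -0.001]
wrist_force: [-0.3, -5.8, 3.0]
finger_gap: 0.0103
grip_force: 69.1
```

Call:
send_rows --increments '[{"dx": 0, "dy": 0, "dz": -0.04, "roll": 0, "claw": -0.9}, {"dx": 0, "dy": 0, "dz": -0.06, "roll": 0, "claw": -0.9}, {"dx": 0, "dy": 0, "dz": -0.06, "roll": 0, "claw": -0.9}, {"dx": 0, "dy": 0, "dz": -0.06, "roll": 0, "claw": -0.9}, {"dx": 0, "dy": 0, "dz": -0.06, "roll": 0, "claw": -0.9}]'

```text
clock: 13.98
tcp_pos: [0.5141, 0.1764, 0.0192]
orientation: [0.001, 0.725, 0.689, -0.001]
wrist_force: [-1.6, -7.2, 4.8]
finger_gap: 0.0097
grip_force: 69.4
```

Call:
send_rows --increments '[{"dx": 0, "dy": 0, "dz": 0, "roll": 0, "claw": -0.6}, {"dx": 0, "dy": 0, "dz": 0, "roll": 0, "claw": -0.3}, {"dx": 0, "dy": 0, "dz": 0, "roll": 0, "claw": 0}, {"dx": 0, "dy": 0, "dz": 0.5, "roll": 0, "claw": 0}, {"dx": 0, "dy": 0, "dz": 1.5, "roll": 0, "claw": 0}]'

```text
clock: 14.6
tcp_pos: [0.5128, 0.1778, 0.0562]
orientation: [-0.001, 0.724, 0.689, -0.001]
wrist_force: [0.4, 0.1, -0.7]
finger_gap: 0.0426
grip_force: 0.0
```

Call:
send_rows --increments '[{"dx": 0, "dy": -1, "dz": 1, "roll": 0, "claw": 0}, {"dx": 0, "dy": -2.5, "dz": 2, "roll": 0, "claw": 0}, {"dx": 0, "dy": -4.5, "dz": 3, "roll": 0, "claw": 0}, {"dx": 0, "dy": -6, "dz": 4, "roll": 0, "claw": 0}, {"dx": 0, "dy": -8, "dz": 4, "roll": 0, "claw": 0}]'

```text
clock: 15.22
tcp_pos: [0.5155, -0.0233, 0.1594]
orientation: [0.002, 0.724, 0.69, 0.002]
wrist_force: [0.9, 0.4, -0.2]
finger_gap: 0.0427
grip_force: 0.0
```

Run:
```python
from h import *
np.set_printoptions(precision=4,suppress=True)
t,s=show(); q=get_state(); print(q["tcp_pos"],q["orientation"])
im=np.zeros((560,790,3),np.uint8)
c=s["image"][165:245,205:275]; im[:,:390]=cv2.resize(c,(390,446),interpolation=cv2.INTER_CUBIC) if 0 else cv2.resize(c,(390,560),interpolation=cv2.INTER_CUBIC)
c=t["image"][160:240,215:295]; im[:,400:]=cv2.resize(c,(390,560),interpolation=cv2.INTER_CUBIC)
cv2.imwrite("pics/g3.png",im)
```

```text
[ 0.5147 -0.026   0.1577] [0.0017 0.7262 0.6875 0.0005]
```

View pics/g3.png

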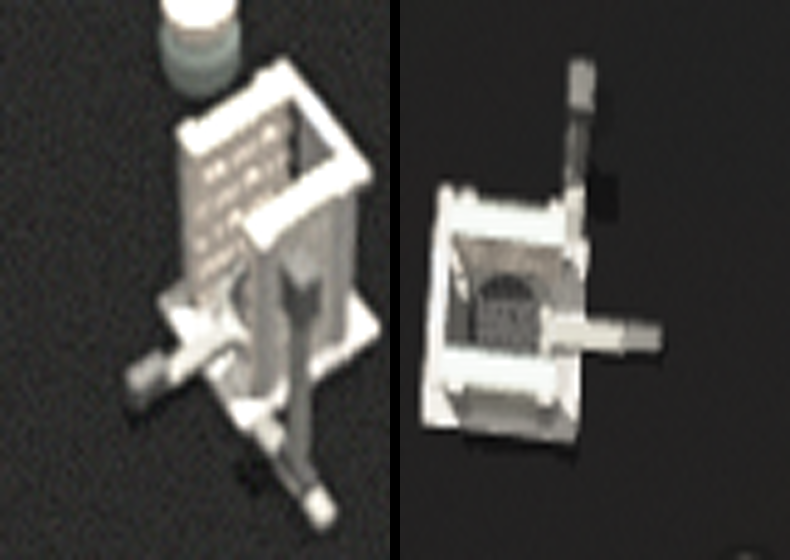

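Disc 1 is in slot 1, with its stem at crop (600,335) in top and the grip outward. Next is the middle disc, with its grip near (0.517,-0.137).

Call:
send_rows --increments '[{"dx": 0.12, "dy": -1.5, "dz": 0, "roll": -0.19, "claw": 0.2}, {"dx": 0.12, "dy": -3, "dz": -1, "roll": -0.19, "claw": 0.2}, {"dx": 0.12, "dy": -4.6, "dz": -2, "roll": -0.19, "claw": 0.2}, {"dx": 0.12, "dy": -4.6, "dz": -3.9, "roll": -0.19, "claw": 0.2}, {"dx": 0.12, "dy": -4.6, "dz": -3.9, "roll": -0.19, "claw": 0.2}]'

```text
clock: 15.95
tcp_pos: [0.5136, -0.1356, 0.0558]
orientation: [-0.004, 0.734, 0.68, -0.001]
wrist_force: [-0.4, 0.8, 0.4]
finger_gap: 0.0513
grip_force: 0.0
```

Run:
```python
from h import *
np.set_printoptions(precision=4,suppress=True)
t,s=show(); q=get_state(); print(q["tcp_pos"],q["orientation"])
print("scene",[(e[0].round(4),round(e[1],1)) for e in discs(s)],[(e[0].round(4),round(e[1],1)) for e in discs(t,55)])
im=np.zeros((540,790,3),np.uint8)
c=s["image"][200:320,90:220]; im[:360,:390]=cv2.resize(c,(390,360),interpolation=cv2.INTER_CUBIC)
c=t["image"][155:245,310:375]; im[:,400:]=cv2.resize(c,(390,540),interpolation=cv2.INTER_CUBIC)
cv2.imwrite("pics/g4.png",im)
```

```text
top [ 0.5232 -0.0486] -3.7 scene [ 0.5236 -0.0507] -4.6 grip [ 0.5183 -0.1377  0.0039] 0.0014
top [ 0.6288 -0.0542] 5.5 scene [ 0.6287 -0.0562] 5.0 grip [ 0.6374 -0.1429  0.0127] 0.0022
[ 0.5168 -0.1364  0.0594] [-0.0003  0.7331  0.6801  0.    ]
scene [(array([ 0.4378, -0.2256]), np.float64(-10.5)), (array([ 0.5236, -0.0507]), np.float64(-4.6)), (array([ 0.6229, -0.2117]), np.float64(-10.7)), (array([ 0.6287, -0.0562]), np.float64(5.0))] [(array([ 0.5232, -0.0486]), np.float64(-3.7)), (array([ 0.6288, -0.0542]), np.float64(5.5))]
```

View pics/g4.png

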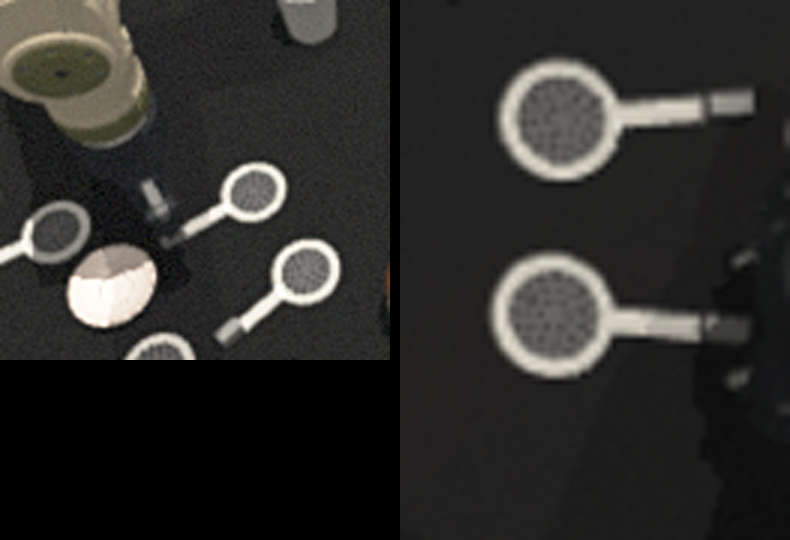

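Fingertips at (745,258) and (738,380) straddle the grip. One disc at (0.623,-0.212) seems to have been knocked; I'll remeasure it later. Gripping this one.

Call:
send_rows --increments '[{"dx": 0, "dy": 0, "dz": -0.8, "roll": 0, "claw": 0.2}, {"dx": 0, "dy": 0, "dz": -1.6, "roll": 0, "claw": 0.2}, {"dx": 0, "dy": 0, "dz": -2.1, "roll": 0, "claw": 0.2}, {"dx": 0, "dy": 0, "dz": -2.21, "roll": 0, "claw": 0.2}, {"dx": 0, "dy": 0, "dz": -2.21, "roll": 0, "claw": 0.2}]'

```text
clock: 16.68
tcp_pos: [0.5174, -0.1372, 0.0042]
orientation: [0.001, 0.733, 0.68, 0.0]
wrist_force: [0.2, 0.3, 0.4]
finger_gap: 0.0513
grip_force: 0.0
```

Call:
send_rows --increments '[{"dx": 0, "dy": 0, "dz": 0, "roll": 0, "claw": -0.9}, {"dx": 0, "dy": 0, "dz": 0, "roll": 0, "claw": -0.9}, {"dx": 0, "dy": 0, "dz": 0, "roll": 0, "claw": -0.9}, {"dx": 0, "dy": 0, "dz": 0, "roll": 0, "claw": -0.9}, {"dx": 0, "dy": 0, "dz": 0, "roll": 0, "claw": -0.9}]' --grip_force 70

```text
clock: 17.3
tcp_pos: [0.5172, -0.1374, 0.004]
orientation: [0.001, 0.733, 0.68, 0.0]
wrist_force: [-2.0, 0.9, 5.2]
finger_gap: 0.01
grip_force: 70.1
```

Call:
send_rows --increments '[{"dx": 0, "dy": 0, "dz": 0, "roll": 0, "claw": -0.9}, {"dx": 0, "dy": 0, "dz": 0.3, "roll": 0, "claw": -0.9}, {"dx": 0, "dy": 0, "dz": 0.8, "roll": 0, "claw": -0.9}, {"dx": 0, "dy": 0, "dz": 1.4, "roll": 0, "claw": -0.9}, {"dx": 0, "dy": 0, "dz": 2, "roll": 0, "claw": -0.9}]'

```text
clock: 17.92
tcp_pos: [0.517, -0.1373, 0.0547]
orientation: [0.0, 0.733, 0.68, 0.0]
wrist_force: [0.3, -0.3, -1.0]
finger_gap: 0.01
grip_force: 69.3
```

Call:
send_rows --increments '[{"dx": 0, "dy": 0.5, "dz": 1, "roll": 0.17, "claw": -0.9}, {"dx": -0.29, "dy": 2, "dz": 1.8, "roll": 0.17, "claw": -0.9}, {"dx": -0.29, "dy": 4, "dz": 1.8, "roll": 0.17, "claw": -0.9}, {"dx": -0.29, "dy": 6, "dz": 1.3, "roll": 0.17, "claw": -0.9}, {"dx": -0.29, "dy": 7.5, "dz": 0.6, "roll": 0.17, "claw": -0.9}]'

```text
clock: 18.55
tcp_pos: [0.5102, 0.0521, 0.0697]
orientation: [0.001, 0.725, 0.689, 0.001]
wrist_force: [0.6, 0.4, -0.8]
finger_gap: 0.0101
grip_force: 69.3
```

Call:
send_rows --increments '[{"dx": 0, "dy": 0.8, "dz": -0.3, "roll": 0, "claw": -0.9}, {"dx": 0, "dy": 1.4, "dz": -0.78, "roll": 0, "claw": -0.9}, {"dx": 0, "dy": 1.67, "dz": -0.78, "roll": 0, "claw": -0.9}, {"dx": 0, "dy": 1.67, "dz": -0.78, "roll": 0, "claw": -0.9}, {"dx": 0, "dy": 1.67, "dz": -0.78, "roll": 0, "claw": -0.9}]'

```text
clock: 19.18
tcp_pos: [0.51, 0.0914, 0.0493]
orientation: [0.0, 0.726, 0.688, 0.0]
wrist_force: [1.2, -1.9, -1.0]
finger_gap: 0.0097
grip_force: 69.3
```

```bash
cat >> h.py <<'E'
def held(y0,y1,z=.0):
    "centre of the bright ring of the held disc, from both views, within a world box around it"
    t=read_camera("top");s=read_camera("scene"); out=[]
    for c in (t,s):
        g=(cv2.cvtColor(c["image"],cv2.COLOR_BGR2GRAY)>150).astype(np.uint8)
        v,u=np.nonzero(g); p=np.array([onz(c,(a,b),z)[:2] for a,b in zip(u,v)])
        k=(abs(p[:,0]-.513)<.045)&(p[:,1]>y0)&(p[:,1]<y1); q=p[k]
        r=cv2.minEnclosingCircle(q.astype(np.float32)*1000); out.append((np.array(r[0])/1000,r[1]))
    return out
E
python3 - <<'E'
from h import *
np.set_printoptions(precision=4,suppress=True)
q=get_state(); print(q["tcp_pos"],q["orientation"],q["finger_gap"],q["wrist_force"]); print(held(.146,.214,.0485))
print("discs scene",[(e[0].round(4),round(e[1],1)) for e in discs(read_camera("scene"))])
E
```

```text
[0.51   0.0914 0.0493] [0.0004 0.7257 0.6881 0.0003] 0.009665032809243858 [ 1.2423 -1.8639 -1.0189]
[(array([0.52  , 0.1868]), 40.06184387207031), (array([0.5215, 0.187 ]), 43.173133850097656)]
discs scene [(array([ 0.4373, -0.2247]), np.float64(-10.2)), (array([ 0.6228, -0.2115]), np.float64(-10.7)), (array([ 0.6286, -0.0562]), np.float64(5.1))]
```

Same relative pose as before, now one slot up, so I'll insert with the same motion.

Call:
send_rows --increments '[{"dx": 0.03, "dy": 0.6, "dz": 0, "roll": 0, "claw": -0.9}, {"dx": 0.06, "dy": 1.2, "dz": 0, "roll": 0, "claw": -0.9}, {"dx": 0.09, "dy": 1.8, "dz": 0, "roll": 0, "claw": -0.9}, {"dx": 0.12, "dy": 2.4, "dz": 0, "roll": 0, "claw": -0.9}, {"dx": 0.15, "dy": 2.9, "dz": 0, "roll": 0, "claw": -0.9}]'

```text
clock: 19.95
tcp_pos: [0.5132, 0.166, 0.0488]
orientation: [-0.0, 0.725, 0.689, 0.0]
wrist_force: [0.1, 0.2, -0.5]
finger_gap: 0.0097
grip_force: 69.3
```

Call:
send_rows --increments '[{"dx": 0, "dy": 0.08, "dz": 0, "roll": 0, "claw": -0.9}, {"dx": 0, "dy": 0.16, "dz": 0, "roll": 0, "claw": -0.9}, {"dx": 0.01, "dy": 0.24, "dz": 0, "roll": 0, "claw": -0.9}, {"dx": 0.01, "dy": 0.32, "dz": 0, "roll": 0, "claw": -0.9}, {"dx": 0.02, "dy": 0.4, "dz": 0, "roll": 0, "claw": -0.9}]'

```text
clock: 20.58
tcp_pos: [0.5138, 0.1744, 0.0488]
orientation: [0.0, 0.726, 0.688, 0.0]
wrist_force: [0.3, 0.3, -0.6]
finger_gap: 0.0101
grip_force: 69.3
```

Call:
send_rows --increments '[{"dx": 0, "dy": 0.04, "dz": 0, "roll": 0, "claw": -0.9}, {"dx": 0, "dy": 0.08, "dz": 0, "roll": 0, "claw": -0.9}, {"dx": 0, "dy": 0.12, "dz": 0, "roll": 0, "claw": -0.9}, {"dx": 0, "dy": 0.16, "dz": 0, "roll": 0, "claw": -0.9}, {"dx": 0, "dy": 0.16, "dz": 0, "roll": 0, "claw": -0.9}]'

```text
clock: 21.2
tcp_pos: [0.5136, 0.1767, 0.0488]
orientation: [0.001, 0.726, 0.688, -0.002]
wrist_force: [-0.1, -8.4, 1.1]
finger_gap: 0.0097
grip_force: 69.6
```

Call:
send_rows --increments '[{"dx": 0, "dy": -0.03, "dz": -0.07, "roll": 0, "claw": -0.9}, {"dx": 0, "dy": -0.03, "dz": -0.14, "roll": 0, "claw": -0.9}, {"dx": 0, "dy": -0.03, "dz": -0.21, "roll": 0, "claw": -0.9}, {"dx": 0, "dy": -0.03, "dz": -0.28, "roll": 0, "claw": -0.9}, {"dx": 0, "dy": -0.03, "dz": -0.31, "roll": 0, "claw": -0.9}]'

```text
clock: 21.82
tcp_pos: [0.514, 0.1765, 0.0414]
orientation: [0.001, 0.726, 0.688, -0.001]
wrist_force: [-0.2, -7.0, 4.5]
finger_gap: 0.0103
grip_force: 69.8
```

Call:
send_rows --increments '[{"dx": 0, "dy": 0, "dz": 0, "roll": 0, "claw": -0.9}, {"dx": 0, "dy": 0, "dz": 0, "roll": 0, "claw": -0.6}, {"dx": 0, "dy": 0, "dz": 0, "roll": 0, "claw": -0.3}, {"dx": 0, "dy": 0, "dz": 0, "roll": 0, "claw": 0}, {"dx": 0, "dy": 0, "dz": 0.5, "roll": 0, "claw": 0}]'

```text
clock: 22.45
tcp_pos: [0.5127, 0.1779, 0.0531]
orientation: [-0.001, 0.725, 0.688, -0.001]
wrist_force: [-0.5, 0.2, 1.1]
finger_gap: 0.0427
grip_force: 0.0
```

Call:
send_rows --increments '[{"dx": 0, "dy": 0, "dz": 1, "roll": 0, "claw": 0}, {"dx": 0, "dy": -2, "dz": 2, "roll": 0, "claw": 0}, {"dx": 0, "dy": -4, "dz": 3, "roll": 0, "claw": 0}, {"dx": 0, "dy": -6, "dz": 3, "roll": 0, "claw": 0}, {"dx": 0, "dy": -8, "dz": 3, "roll": 0, "claw": 0}]'

```text
clock: 23.08
tcp_pos: [0.5144, -0.0236, 0.1302]
orientation: [0.001, 0.725, 0.689, 0.001]
wrist_force: [0.5, -0.4, -0.5]
finger_gap: 0.0428
grip_force: 0.0
```

Run:
```python
from h import *
np.set_printoptions(precision=4,suppress=True)
s=read_camera("scene"); q=get_state(); print(q["tcp_pos"],q["orientation"])
print("scene",[(e[0].round(4),round(e[1],1)) for e in discs(s)])
im=np.zeros((560,790,3),np.uint8)
im[:,:490]=cv2.resize(s["image"][165:245,205:275],(490,560),interpolation=cv2.INTER_CUBIC)
cv2.imwrite("pics/g5.png",im[:,:490])
```

```text
[ 0.5146 -0.0289  0.13  ] [ 0.0024  0.7268  0.6868 -0.0005]
scene [(array([ 0.4374, -0.2248]), np.float64(-10.3)), (array([ 0.6227, -0.2116]), np.float64(-10.4)), (array([ 0.629 , -0.0561]), np.float64(5.2))]
```

View pics/g5.png

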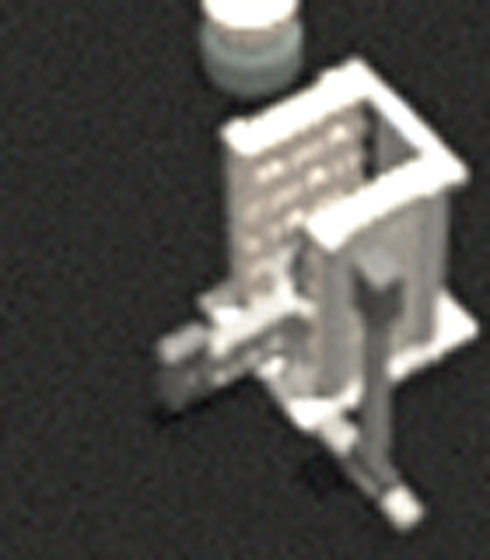

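Two discs are stacked, with grips one above the other at (180,370). The other discs are unchanged in the scene view. Next is the disc with its grip at (0.637,-0.143).

Call:
send_rows --increments '[{"dx": 1.5, "dy": -1.5, "dz": 0, "roll": 0.5, "claw": 0.2}, {"dx": 3, "dy": -3, "dz": -0.5, "roll": 1.05, "claw": 0.2}, {"dx": 4.92, "dy": -4.83, "dz": -1, "roll": 1.05, "claw": 0.2}, {"dx": 4.92, "dy": -4.83, "dz": -2.81, "roll": 1.05, "claw": 0.2}, {"dx": 4.92, "dy": -4.83, "dz": -2.81, "roll": 1.05, "claw": 0.2}]'

```text
clock: 23.75
tcp_pos: [0.6339, -0.1422, 0.0548]
orientation: [-0.004, 0.673, 0.739, -0.001]
wrist_force: [-1.4, 0.2, -0.7]
finger_gap: 0.0513
grip_force: 0.0
```

Call:
send_rows --increments '[{"dx": 0, "dy": 0, "dz": 0, "roll": 0, "claw": 0.2}, {"dx": 0, "dy": 0, "dz": -0.8, "roll": 0, "claw": 0.2}, {"dx": 0, "dy": 0, "dz": -1.6, "roll": 0, "claw": 0.2}, {"dx": 0, "dy": 0, "dz": -2.2, "roll": 0, "claw": 0.2}, {"dx": 0, "dy": 0, "dz": -2.2, "roll": 0, "claw": 0.2}]'

```text
clock: 24.38
tcp_pos: [0.6363, -0.1423, 0.0036]
orientation: [-0.0, 0.673, 0.74, -0.0]
wrist_force: [-0.6, 0.5, 0.8]
finger_gap: 0.0512
grip_force: 0.0
```

Call:
send_rows --increments '[{"dx": 0, "dy": 0, "dz": 0, "roll": 0, "claw": -0.9}, {"dx": 0, "dy": 0, "dz": 0, "roll": 0, "claw": -0.9}, {"dx": 0, "dy": 0, "dz": 0, "roll": 0, "claw": -0.9}, {"dx": 0, "dy": 0, "dz": 0, "roll": 0, "claw": -0.9}, {"dx": 0, "dy": 0, "dz": 0, "roll": 0, "claw": -0.9}]'

```text
clock: 25.0
tcp_pos: [0.6376, -0.1432, 0.0046]
orientation: [0.001, 0.673, 0.74, 0.0]
wrist_force: [-0.6, -0.5, 6.2]
finger_gap: 0.01
grip_force: 70.7
```

Call:
send_rows --increments '[{"dx": 0, "dy": 0, "dz": 0, "roll": 0, "claw": -0.9}, {"dx": 0, "dy": 0, "dz": 0.3, "roll": 0, "claw": -0.9}, {"dx": 0, "dy": 0, "dz": 0.8, "roll": 0, "claw": -0.9}, {"dx": 0, "dy": 0, "dz": 1.4, "roll": 0, "claw": -0.9}, {"dx": 0, "dy": 0, "dz": 2, "roll": 0, "claw": -0.9}]'

```text
clock: 25.62
tcp_pos: [0.637, -0.143, 0.0547]
orientation: [0.0, 0.673, 0.74, 0.0]
wrist_force: [0.4, 0.2, -1.1]
finger_gap: 0.01
grip_force: 69.8
```

Call:
send_rows --increments '[{"dx": -1, "dy": 0, "dz": 1, "roll": -0.4, "claw": -0.9}, {"dx": -2.5, "dy": 0.5, "dz": 1.8, "roll": -0.8, "claw": -0.9}, {"dx": -4, "dy": 1.5, "dz": 1.8, "roll": -1.05, "claw": -0.9}, {"dx": -5.09, "dy": 3, "dz": 1.8, "roll": -1.05, "claw": -0.9}, {"dx": -5.09, "dy": 5, "dz": 1.5, "roll": -1.05, "claw": -0.9}]'

```text
clock: 26.25
tcp_pos: [0.5083, -0.0177, 0.0924]
orientation: [0.001, 0.726, 0.687, 0.0]
wrist_force: [2.3, -0.3, -0.6]
finger_gap: 0.01
grip_force: 69.8
```

Call:
send_rows --increments '[{"dx": 0, "dy": 1.5, "dz": -0.3, "roll": 0, "claw": -0.9}, {"dx": 0, "dy": 3, "dz": -0.8, "roll": 0, "claw": -0.9}, {"dx": 0, "dy": 4.4, "dz": -0.8, "roll": 0, "claw": -0.9}, {"dx": 0, "dy": 4.4, "dz": -0.8, "roll": 0, "claw": -0.9}, {"dx": 0, "dy": 4.4, "dz": -0.8, "roll": 0, "claw": -0.9}]'

```text
clock: 26.88
tcp_pos: [0.5099, 0.0919, 0.0715]
orientation: [0.001, 0.725, 0.689, 0.0]
wrist_force: [-1.2, -0.6, 0.1]
finger_gap: 0.0102
grip_force: 69.8
```

Run:
```python
from h import *
np.set_printoptions(precision=4,suppress=True)
t=read_camera("top");s=read_camera("scene"); q=get_state(); print(q["tcp_pos"],q["orientation"],q["finger_gap"],q["wrist_force"])
im=np.zeros((560,790,3),np.uint8)
im[:,:390]=cv2.resize(s["image"][165:245,210:265],(390,560),interpolation=cv2.INTER_CUBIC)
im[:,400:]=cv2.resize(t["image"][165:245,220:275],(390,560),interpolation=cv2.INTER_CUBIC)
cv2.imwrite("pics/g6.png",im)
```

```text
[0.5099 0.0913 0.0713] [0.0004 0.7257 0.688  0.0002] 0.009789052718120616 [-0.2333 -0.6396 -0.9143]
```

View pics/g6.png

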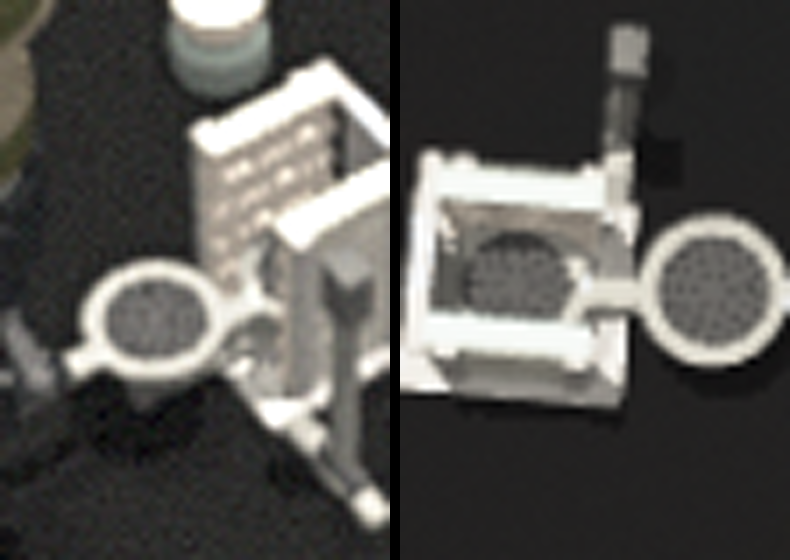

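The disc (top centre (714,290)) lines up with the stems already in. Inserting into slot 3.

Call:
send_rows --increments '[{"dx": 0.03, "dy": 0.6, "dz": 0, "roll": 0, "claw": -0.9}, {"dx": 0.06, "dy": 1.2, "dz": 0, "roll": 0, "claw": -0.9}, {"dx": 0.09, "dy": 1.8, "dz": 0, "roll": 0, "claw": -0.9}, {"dx": 0.12, "dy": 2.4, "dz": 0, "roll": 0, "claw": -0.9}, {"dx": 0.15, "dy": 2.9, "dz": 0, "roll": 0, "claw": -0.9}]'

```text
clock: 27.6
tcp_pos: [0.5132, 0.1659, 0.0707]
orientation: [-0.0, 0.725, 0.689, -0.0]
wrist_force: [0.6, 0.0, -0.8]
finger_gap: 0.0095
grip_force: 69.8
```

Call:
send_rows --increments '[{"dx": 0, "dy": 0.08, "dz": 0, "roll": 0, "claw": -0.9}, {"dx": 0, "dy": 0.16, "dz": 0, "roll": 0, "claw": -0.9}, {"dx": 0.01, "dy": 0.24, "dz": 0, "roll": 0, "claw": -0.9}, {"dx": 0.01, "dy": 0.32, "dz": 0, "roll": 0, "claw": -0.9}, {"dx": 0.02, "dy": 0.4, "dz": 0, "roll": 0, "claw": -0.9}]'

```text
clock: 28.22
tcp_pos: [0.5138, 0.1745, 0.0709]
orientation: [0.0, 0.726, 0.688, 0.0]
wrist_force: [-1.4, -0.6, -0.7]
finger_gap: 0.0102
grip_force: 69.8
```

Call:
send_rows --increments '[{"dx": 0, "dy": 0.04, "dz": 0, "roll": 0, "claw": -0.9}, {"dx": 0, "dy": 0.08, "dz": 0, "roll": 0, "claw": -0.9}, {"dx": 0, "dy": 0.12, "dz": 0, "roll": 0, "claw": -0.9}, {"dx": 0, "dy": 0.16, "dz": 0, "roll": 0, "claw": -0.9}, {"dx": 0, "dy": 0.16, "dz": 0, "roll": 0, "claw": -0.9}]'

```text
clock: 28.85
tcp_pos: [0.5136, 0.1763, 0.0708]
orientation: [0.002, 0.726, 0.688, -0.002]
wrist_force: [-0.3, -9.6, 0.6]
finger_gap: 0.0099
grip_force: 70.0
```

Call:
send_rows --increments '[{"dx": 0, "dy": -0.03, "dz": -0.07, "roll": 0, "claw": -0.9}, {"dx": 0, "dy": -0.03, "dz": -0.14, "roll": 0, "claw": -0.9}, {"dx": 0, "dy": -0.03, "dz": -0.21, "roll": 0, "claw": -0.9}, {"dx": 0, "dy": -0.03, "dz": -0.28, "roll": 0, "claw": -0.9}, {"dx": 0, "dy": -0.03, "dz": -0.3, "roll": 0, "claw": -0.9}]'

```text
clock: 29.48
tcp_pos: [0.5141, 0.1761, 0.0639]
orientation: [0.001, 0.726, 0.688, -0.001]
wrist_force: [-1.8, -8.3, 5.2]
finger_gap: 0.0099
grip_force: 70.6
```

Call:
send_rows --increments '[{"dx": 0, "dy": 0, "dz": 0, "roll": 0, "claw": -0.9}, {"dx": 0, "dy": 0, "dz": 0, "roll": 0, "claw": -0.6}, {"dx": 0, "dy": 0, "dz": 0, "roll": 0, "claw": -0.3}, {"dx": 0, "dy": 0, "dz": 0, "roll": 0, "claw": 0}, {"dx": 0, "dy": 0, "dz": 0.5, "roll": 0, "claw": 0}]'

```text
clock: 30.1
tcp_pos: [0.5128, 0.1779, 0.0754]
orientation: [-0.001, 0.725, 0.688, -0.001]
wrist_force: [-0.2, -0.4, -1.1]
finger_gap: 0.0427
grip_force: 0.0
```

Call:
send_rows --increments '[{"dx": 0, "dy": 0, "dz": 1.5, "roll": 0, "claw": 0}, {"dx": 0, "dy": -2, "dz": 2.4, "roll": 0, "claw": 0}, {"dx": 0, "dy": -4, "dz": 2.4, "roll": 0, "claw": 0}, {"dx": 0, "dy": -6, "dz": 2.4, "roll": 0, "claw": 0}, {"dx": 0, "dy": -8, "dz": 2.4, "roll": 0, "claw": 0}]'

```text
clock: 30.72
tcp_pos: [0.5141, -0.0236, 0.137]
orientation: [0.001, 0.725, 0.689, 0.001]
wrist_force: [0.7, 0.2, -0.5]
finger_gap: 0.0429
grip_force: 0.0
```

Run:
```python
from h import *
np.set_printoptions(precision=4,suppress=True)
q=get_state(); print(q["tcp_pos"],q["orientation"]); t,s=show()
for c in (t,s): print([(e[0].round(4),round(e[1],1),onz(c,e[2],.012)[:2].round(4)) for e in discs(c,55 if c is t else 70)])
```

```text
[ 0.5141 -0.0236  0.137 ] [0.0007 0.7252 0.6886 0.0006]
[]
[(array([ 0.4374, -0.2249]), np.float64(-10.4), array([ 0.4207, -0.3113])), (array([ 0.6227, -0.2115]), np.float64(-10.6), array([ 0.6065, -0.2974]))]
```

Call:
send_rows --increments '[{"dx": -0.7, "dy": -2, "dz": 0, "roll": -0.4, "claw": 0.2}, {"dx": -1.4, "dy": -4, "dz": 0, "roll": -0.9, "claw": 0.2}, {"dx": -2.1, "dy": -6, "dz": 0, "roll": -0.9, "claw": 0.2}, {"dx": -2.8, "dy": -8, "dz": 0, "roll": -0.9, "claw": 0.2}, {"dx": -3.4, "dy": -10, "dz": 0, "roll": -0.9, "claw": 0.2}]'

```text
clock: 31.45
tcp_pos: [0.4287, -0.273, 0.1367]
orientation: [0.001, 0.767, 0.642, 0.0]
wrist_force: [1.3, 0.5, 0.3]
finger_gap: 0.0515
grip_force: 0.0
```

Call:
send_rows --increments '[{"dx": -0.29, "dy": -1.52, "dz": -1, "roll": 0, "claw": 0.2}, {"dx": -0.29, "dy": -1.52, "dz": -2, "roll": 0, "claw": 0.2}, {"dx": -0.29, "dy": -1.52, "dz": -3.1, "roll": 0, "claw": 0.2}, {"dx": -0.29, "dy": -1.52, "dz": -3.1, "roll": 0, "claw": 0.2}, {"dx": -0.29, "dy": -1.52, "dz": -3.1, "roll": 0, "claw": 0.2}]'

```text
clock: 32.08
tcp_pos: [0.4224, -0.3101, 0.0595]
orientation: [0.001, 0.767, 0.642, 0.0]
wrist_force: [0.2, 0.1, 1.0]
finger_gap: 0.0511
grip_force: 0.0
```

Run:
```python
from h import *
np.set_printoptions(precision=4,suppress=True)
q=get_state(); print(q["tcp_pos"],q["orientation"]); t,s=show()
for c in (t,s): print([(e[0].round(4),round(e[1],1),onz(c,e[2],.012)[:2].round(4)) for e in discs(c,55 if c is t else 70)])
a=t["image"][140:260,360:440]; a=cv2.resize(a,(400,600),interpolation=cv2.INTER_CUBIC)
b=cv2.resize(s["image"][230:330,55:120],(390,600),interpolation=cv2.INTER_CUBIC)
cv2.imwrite("pics/g7.png",np.hstack([a,b]))
```

```text
[ 0.4224 -0.3101  0.0595] [0.0006 0.7669 0.6418 0.0002]
top [ 0.4371 -0.2223] -9.6 scene [ 0.4376 -0.2243] -10.5 grip [ 0.4217 -0.3089  0.0138] 0.0039
top [ 0.6228 -0.209 ] -9.9 scene [ 0.6228 -0.2114] -10.6 grip [ 0.6077 -0.2964  0.0133] 0.0019
[(array([ 0.4371, -0.2223]), np.float64(-9.6), array([ 0.4225, -0.3077])), (array([ 0.6228, -0.209 ]), np.float64(-9.9), array([ 0.6083, -0.2961]))]
[(array([ 0.4376, -0.2243]), np.float64(-10.5), array([ 0.4193, -0.3109])), (array([ 0.6228, -0.2114]), np.float64(-10.6), array([ 0.6066, -0.2974]))]
```

View pics/g7.png

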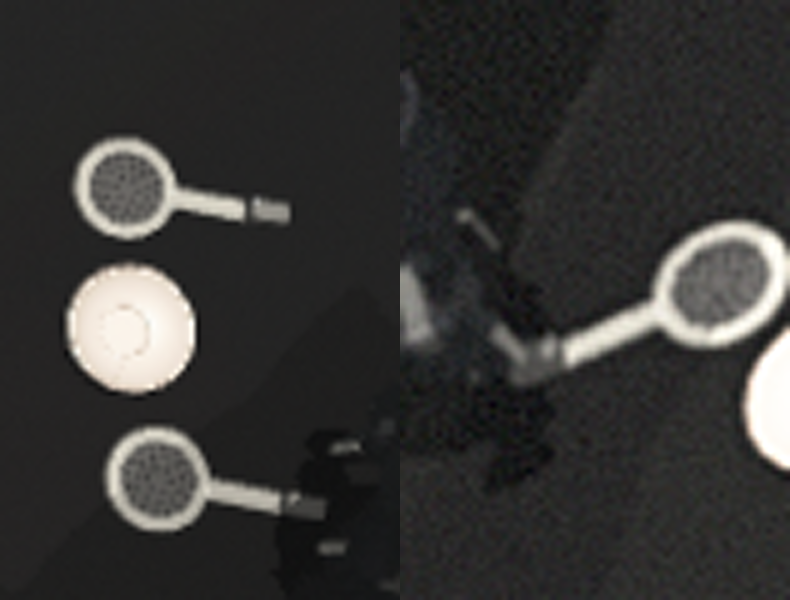

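Fingers straddle the grip: top (345,447) and (332,548), grip at (310,503). The last disc remains at (0.623,-0.210). Gripping this one.

Call:
send_rows --increments '[{"dx": 0, "dy": 0, "dz": -0.8, "roll": 0, "claw": 0.2}, {"dx": 0, "dy": 0, "dz": -1.6, "roll": 0, "claw": 0.2}, {"dx": 0, "dy": 0, "dz": -2.1, "roll": 0, "claw": 0.2}, {"dx": 0, "dy": 0, "dz": -2.2, "roll": 0, "claw": 0.2}, {"dx": 0, "dy": 0, "dz": -2.2, "roll": 0, "claw": 0.2}]'

```text
clock: 32.8
tcp_pos: [0.4218, -0.3104, 0.0038]
orientation: [0.0, 0.767, 0.641, 0.0]
wrist_force: [-0.2, -0.9, 0.6]
finger_gap: 0.0517
grip_force: 0.0
```

Call:
send_rows --increments '[{"dx": 0, "dy": 0, "dz": 0, "roll": 0, "claw": -0.9}, {"dx": 0, "dy": 0, "dz": 0, "roll": 0, "claw": -0.9}, {"dx": 0, "dy": 0, "dz": 0, "roll": 0, "claw": -0.9}, {"dx": 0, "dy": 0, "dz": 0, "roll": 0, "claw": -0.9}, {"dx": 0, "dy": 0, "dz": 0, "roll": 0, "claw": -0.9}]'

```text
clock: 33.42
tcp_pos: [0.4219, -0.3106, 0.004]
orientation: [0.001, 0.767, 0.642, 0.0]
wrist_force: [-1.8, 1.3, 5.4]
finger_gap: 0.0099
grip_force: 70.0
```

Call:
send_rows --increments '[{"dx": 0, "dy": 0, "dz": 0, "roll": 0, "claw": -0.9}, {"dx": 0, "dy": 0, "dz": 0.3, "roll": 0, "claw": -0.9}, {"dx": 0, "dy": 0, "dz": 0.8, "roll": 0, "claw": -0.9}, {"dx": 0, "dy": 0, "dz": 1.4, "roll": 0, "claw": -0.9}, {"dx": 0, "dy": 0, "dz": 2, "roll": 0, "claw": -0.9}]'

```text
clock: 34.05
tcp_pos: [0.4217, -0.3104, 0.0547]
orientation: [0.0, 0.767, 0.641, 0.0]
wrist_force: [0.6, 0.8, -1.1]
finger_gap: 0.0101
grip_force: 69.3
```

Call:
send_rows --increments '[{"dx": 0.5, "dy": 1, "dz": 1, "roll": 0.2, "claw": -0.9}, {"dx": 1.2, "dy": 2.5, "dz": 2, "roll": 0.4, "claw": -0.9}, {"dx": 2.2, "dy": 4.5, "dz": 2.4, "roll": 0.6, "claw": -0.9}, {"dx": 3, "dy": 6.3, "dz": 2.4, "roll": 0.9, "claw": -0.9}, {"dx": 3.52, "dy": 8, "dz": 2.4, "roll": 0.9, "claw": -0.9}]'

```text
clock: 34.67
tcp_pos: [0.5107, -0.1087, 0.1147]
orientation: [0.001, 0.725, 0.689, 0.001]
wrist_force: [0.1, -0.6, -0.8]
finger_gap: 0.0104
grip_force: 69.3
```

Call:
send_rows --increments '[{"dx": 0, "dy": 1.7, "dz": 0, "roll": 0, "claw": -0.9}, {"dx": 0, "dy": 3.4, "dz": 0, "roll": 0, "claw": -0.9}, {"dx": 0, "dy": 5.1, "dz": 0, "roll": 0, "claw": -0.9}, {"dx": 0, "dy": 6.8, "dz": -0.4, "roll": 0, "claw": -0.9}, {"dx": 0, "dy": 8.09, "dz": -0.82, "roll": 0, "claw": -0.9}]'

```text
clock: 35.3
tcp_pos: [0.5097, 0.0938, 0.0938]
orientation: [0.001, 0.725, 0.689, 0.001]
wrist_force: [0.8, -0.1, -1.8]
finger_gap: 0.0101
grip_force: 69.3
```

Call:
send_rows --increments '[{"dx": 0.03, "dy": 0.6, "dz": 0, "roll": 0, "claw": -0.9}, {"dx": 0.06, "dy": 1.2, "dz": 0, "roll": 0, "claw": -0.9}, {"dx": 0.09, "dy": 1.8, "dz": 0, "roll": 0, "claw": -0.9}, {"dx": 0.12, "dy": 2.4, "dz": 0, "roll": 0, "claw": -0.9}, {"dx": 0.15, "dy": 2.9, "dz": 0, "roll": 0, "claw": -0.9}]'

```text
clock: 35.92
tcp_pos: [0.5135, 0.1652, 0.093]
orientation: [0.0, 0.725, 0.688, 0.0]
wrist_force: [-0.8, -0.5, -1.5]
finger_gap: 0.0099
grip_force: 69.2
```

Call:
send_rows --increments '[{"dx": 0, "dy": 0.08, "dz": 0, "roll": 0, "claw": -0.9}, {"dx": 0, "dy": 0.16, "dz": 0, "roll": 0, "claw": -0.9}, {"dx": 0.01, "dy": 0.24, "dz": 0, "roll": 0, "claw": -0.9}, {"dx": 0.01, "dy": 0.32, "dz": 0, "roll": 0, "claw": -0.9}, {"dx": 0.02, "dy": 0.4, "dz": 0, "roll": 0, "claw": -0.9}]'

```text
clock: 36.55
tcp_pos: [0.5138, 0.1745, 0.0928]
orientation: [0.0, 0.725, 0.688, 0.0]
wrist_force: [0.4, 0.8, -0.8]
finger_gap: 0.0101
grip_force: 69.2
```

Call:
send_rows --increments '[{"dx": 0, "dy": 0.04, "dz": 0, "roll": 0, "claw": -0.9}, {"dx": 0, "dy": 0.08, "dz": 0, "roll": 0, "claw": -0.9}, {"dx": 0, "dy": 0.12, "dz": 0, "roll": 0, "claw": -0.9}, {"dx": 0, "dy": 0.16, "dz": 0, "roll": 0, "claw": -0.9}, {"dx": 0, "dy": 0.16, "dz": 0, "roll": 0, "claw": -0.9}]'

```text
clock: 37.17
tcp_pos: [0.5136, 0.1766, 0.0928]
orientation: [0.001, 0.726, 0.688, -0.002]
wrist_force: [-0.2, -8.3, 0.3]
finger_gap: 0.0098
grip_force: 69.5
```

Call:
send_rows --increments '[{"dx": 0, "dy": -0.03, "dz": -0.07, "roll": 0, "claw": -0.9}, {"dx": 0, "dy": -0.03, "dz": -0.14, "roll": 0, "claw": -0.9}, {"dx": 0, "dy": -0.03, "dz": -0.21, "roll": 0, "claw": -0.9}, {"dx": 0, "dy": -0.03, "dz": -0.28, "roll": 0, "claw": -0.9}, {"dx": 0, "dy": -0.03, "dz": -0.31, "roll": 0, "claw": -0.9}]'

```text
clock: 37.8
tcp_pos: [0.5141, 0.1764, 0.0855]
orientation: [0.001, 0.726, 0.688, -0.001]
wrist_force: [-1.6, -7.7, 3.8]
finger_gap: 0.0101
grip_force: 69.8
```

Call:
send_rows --increments '[{"dx": 0, "dy": 0, "dz": 0, "roll": 0, "claw": -0.9}, {"dx": 0, "dy": 0, "dz": 0, "roll": 0, "claw": -0.6}, {"dx": 0, "dy": 0, "dz": 0, "roll": 0, "claw": -0.3}, {"dx": 0, "dy": 0, "dz": 0, "roll": 0, "claw": 0}, {"dx": 0, "dy": 0, "dz": 0.5, "roll": 0, "claw": 0}]'

```text
clock: 38.42
tcp_pos: [0.5128, 0.1779, 0.097]
orientation: [-0.001, 0.725, 0.688, -0.001]
wrist_force: [-0.3, -0.2, -0.0]
finger_gap: 0.0426
grip_force: 0.0
```

Call:
send_rows --increments '[{"dx": 0, "dy": 0, "dz": 1.5, "roll": 0, "claw": 0}, {"dx": 0, "dy": -2, "dz": 2.5, "roll": 0, "claw": 0}, {"dx": 0, "dy": -4, "dz": 2.5, "roll": 0, "claw": 0}, {"dx": 0, "dy": -6, "dz": 2.5, "roll": 0, "claw": 0}, {"dx": 0, "dy": -8, "dz": 2.5, "roll": 0, "claw": 0}]'

```text
clock: 39.05
tcp_pos: [0.5141, -0.0236, 0.1613]
orientation: [0.001, 0.725, 0.689, 0.001]
wrist_force: [1.1, -0.4, -0.2]
finger_gap: 0.0428
grip_force: 0.0
```

Call:
send_rows --increments '[{"dx": 0.7, "dy": -2, "dz": 0, "roll": -0.4, "claw": 0.2}, {"dx": 1.4, "dy": -4, "dz": 0, "roll": -0.92, "claw": 0.2}, {"dx": 2.1, "dy": -6, "dz": -0.5, "roll": -0.92, "claw": 0.2}, {"dx": 2.8, "dy": -8, "dz": -1, "roll": -0.92, "claw": 0.2}, {"dx": 3.4, "dy": -10, "dz": -1.5, "roll": -0.92, "claw": 0.2}]'

```text
clock: 39.67
tcp_pos: [0.5996, -0.2739, 0.1232]
orientation: [0.001, 0.768, 0.64, 0.0]
wrist_force: [0.3, 0.7, 0.0]
finger_gap: 0.0512
grip_force: 0.0
```

Call:
send_rows --increments '[{"dx": 0.31, "dy": -0.98, "dz": -1, "roll": 0, "claw": 0.2}, {"dx": 0.31, "dy": -0.98, "dz": -2, "roll": 0, "claw": 0.2}, {"dx": 0.31, "dy": -0.98, "dz": -2.58, "roll": 0, "claw": 0.2}, {"dx": 0.31, "dy": -0.98, "dz": -2.58, "roll": 0, "claw": 0.2}, {"dx": 0.31, "dy": -0.98, "dz": -2.58, "roll": 0, "claw": 0.2}]'

```text
clock: 40.3
tcp_pos: [0.6072, -0.2965, 0.0595]
orientation: [0.001, 0.768, 0.641, 0.0]
wrist_force: [0.9, -0.3, 0.4]
finger_gap: 0.0514
grip_force: 0.0
```

Run:
```python
from h import *
np.set_printoptions(precision=4,suppress=True)
q=get_state(); print(q["tcp_pos"],q["orientation"]); t,s=show()
for c in (t,s): print([(e[0].round(4),round(e[1],1),onz(c,e[2],.012)[:2].round(4)) for e in discs(c,55 if c is t else 70)])
a=cv2.resize(t["image"][140:230,360:420],(400,600),interpolation=cv2.INTER_CUBIC)
b=cv2.resize(s["image"][160:250,205:265],(400,600),interpolation=cv2.INTER_CUBIC)
cv2.imwrite("pics/g8.png",np.hstack([a,b]))
```

```text
[ 0.6072 -0.2965  0.0595] [0.0009 0.7678 0.6407 0.0003]
top [ 0.6229 -0.209 ] -10.3 scene [ 0.6229 -0.2114] -10.8 grip [ 0.6083 -0.2946  0.0108] 0.0005
[(array([ 0.6229, -0.209 ]), np.float64(-10.3), array([ 0.6081, -0.2939]))]
[(array([ 0.6229, -0.2114]), np.float64(-10.8), array([ 0.6087, -0.2947]))]
```

View pics/g8.png

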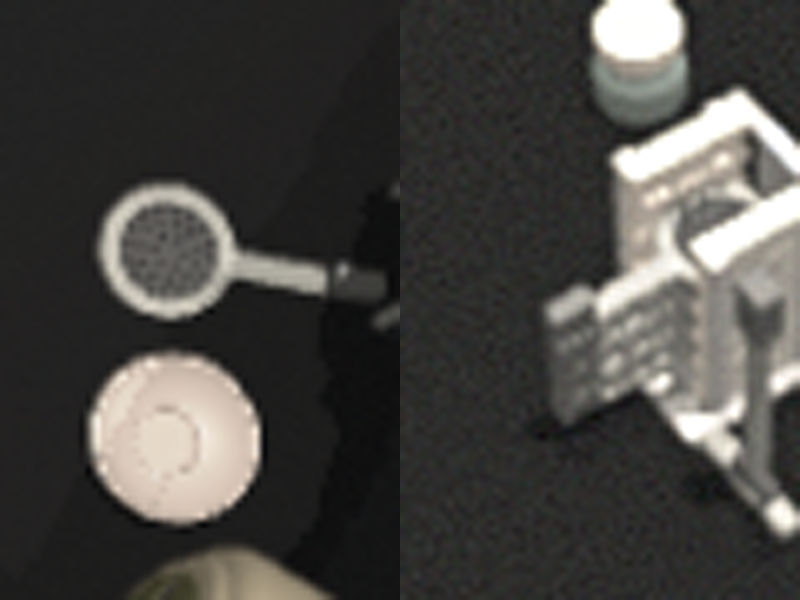

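Four discs are stacked evenly in the cassette (grips at (570,360)), and the fifth grip lies between the fingers at (358,285). Gripping it and carrying it to slot 5.

Call:
send_rows --increments '[{"dx": 0, "dy": 0, "dz": -0.8, "roll": 0, "claw": 0.2}, {"dx": 0, "dy": 0, "dz": -1.6, "roll": 0, "claw": 0.2}, {"dx": 0, "dy": 0, "dz": -2.1, "roll": 0, "claw": 0.2}, {"dx": 0, "dy": 0, "dz": -2.2, "roll": 0, "claw": 0.2}, {"dx": 0, "dy": 0, "dz": -2.2, "roll": 0, "claw": 0.2}]'

```text
clock: 41.02
tcp_pos: [0.6069, -0.2968, 0.0037]
orientation: [0.0, 0.768, 0.64, 0.0]
wrist_force: [0.1, -0.5, 0.4]
finger_gap: 0.0515
grip_force: 0.0
```

Call:
send_rows --increments '[{"dx": 0, "dy": 0, "dz": 0, "roll": 0, "claw": -0.9}, {"dx": 0, "dy": 0, "dz": 0, "roll": 0, "claw": -0.9}, {"dx": 0, "dy": 0, "dz": 0, "roll": 0, "claw": -0.9}, {"dx": 0, "dy": 0, "dz": 0, "roll": 0, "claw": -0.9}, {"dx": 0, "dy": 0, "dz": 0, "roll": 0, "claw": -0.9}]'

```text
clock: 41.65
tcp_pos: [0.607, -0.297, 0.004]
orientation: [0.001, 0.768, 0.64, 0.0]
wrist_force: [-0.3, 0.6, 5.5]
finger_gap: 0.01
grip_force: 70.8
```

Call:
send_rows --increments '[{"dx": 0, "dy": 0, "dz": 0, "roll": 0, "claw": -0.9}, {"dx": 0, "dy": 0, "dz": 0.3, "roll": 0, "claw": -0.9}, {"dx": 0, "dy": 0, "dz": 0.8, "roll": 0, "claw": -0.9}, {"dx": 0, "dy": 0, "dz": 1.4, "roll": 0, "claw": -0.9}, {"dx": 0, "dy": 0, "dz": 2, "roll": 0, "claw": -0.9}]'

```text
clock: 42.28
tcp_pos: [0.6067, -0.2968, 0.0545]
orientation: [0.0, 0.768, 0.64, 0.0]
wrist_force: [0.0, -0.3, 0.9]
finger_gap: 0.0099
grip_force: 70.0
```

Call:
send_rows --increments '[{"dx": -0.7, "dy": 1, "dz": 1, "roll": 0.2, "claw": -0.9}, {"dx": -1.5, "dy": 2.5, "dz": 2, "roll": 0.4, "claw": -0.9}, {"dx": -2.4, "dy": 4.3, "dz": 3, "roll": 0.6, "claw": -0.9}, {"dx": -3.2, "dy": 6, "dz": 3, "roll": 0.92, "claw": -0.9}, {"dx": -3.88, "dy": 7.5, "dz": 3, "roll": 0.92, "claw": -0.9}]'

```text
clock: 42.9
tcp_pos: [0.5091, -0.1079, 0.1297]
orientation: [0.001, 0.725, 0.689, 0.001]
wrist_force: [0.1, -0.1, -1.5]
finger_gap: 0.0103
grip_force: 70.0
```

Call:
send_rows --increments '[{"dx": 0, "dy": 1.7, "dz": 0, "roll": 0, "claw": -0.9}, {"dx": 0, "dy": 3.4, "dz": 0, "roll": 0, "claw": -0.9}, {"dx": 0, "dy": 5.1, "dz": 0, "roll": 0, "claw": -0.9}, {"dx": 0, "dy": 6.8, "dz": -0.3, "roll": 0, "claw": -0.9}, {"dx": 0, "dy": 8.05, "dz": -0.54, "roll": 0, "claw": -0.9}]'

```text
clock: 43.52
tcp_pos: [0.5096, 0.0938, 0.1156]
orientation: [0.001, 0.725, 0.689, 0.001]
wrist_force: [0.3, -0.7, -0.6]
finger_gap: 0.0101
grip_force: 70.0
```

Call:
send_rows --increments '[{"dx": 0.03, "dy": 0.6, "dz": 0, "roll": 0, "claw": -0.9}, {"dx": 0.06, "dy": 1.2, "dz": 0, "roll": 0, "claw": -0.9}, {"dx": 0.09, "dy": 1.8, "dz": 0, "roll": 0, "claw": -0.9}, {"dx": 0.12, "dy": 2.4, "dz": 0, "roll": 0, "claw": -0.9}, {"dx": 0.15, "dy": 2.9, "dz": 0, "roll": 0, "claw": -0.9}]'

```text
clock: 44.15
tcp_pos: [0.5135, 0.1652, 0.1146]
orientation: [0.0, 0.725, 0.688, 0.0]
wrist_force: [1.0, -1.3, -0.7]
finger_gap: 0.0102
grip_force: 70.0
```

Call:
send_rows --increments '[{"dx": 0, "dy": 0.08, "dz": 0, "roll": 0, "claw": -0.9}, {"dx": 0, "dy": 0.16, "dz": 0, "roll": 0, "claw": -0.9}, {"dx": 0.01, "dy": 0.24, "dz": 0, "roll": 0, "claw": -0.9}, {"dx": 0.01, "dy": 0.32, "dz": 0, "roll": 0, "claw": -0.9}, {"dx": 0.02, "dy": 0.4, "dz": 0, "roll": 0, "claw": -0.9}]'

```text
clock: 44.78
tcp_pos: [0.5138, 0.1745, 0.1146]
orientation: [0.0, 0.725, 0.688, 0.0]
wrist_force: [-0.0, -0.1, 0.7]
finger_gap: 0.0102
grip_force: 70.0
```

Call:
send_rows --increments '[{"dx": 0, "dy": 0.04, "dz": 0, "roll": 0, "claw": -0.9}, {"dx": 0, "dy": 0.08, "dz": 0, "roll": 0, "claw": -0.9}, {"dx": 0, "dy": 0.12, "dz": 0, "roll": 0, "claw": -0.9}, {"dx": 0, "dy": 0.16, "dz": 0, "roll": 0, "claw": -0.9}, {"dx": 0, "dy": 0.16, "dz": 0, "roll": 0, "claw": -0.9}]'

```text
clock: 45.4
tcp_pos: [0.5136, 0.1767, 0.1145]
orientation: [0.001, 0.726, 0.688, -0.001]
wrist_force: [-0.9, -6.4, 0.9]
finger_gap: 0.0101
grip_force: 70.2
```

Call:
send_rows --increments '[{"dx": 0, "dy": -0.03, "dz": -0.07, "roll": 0, "claw": -0.9}, {"dx": 0, "dy": -0.03, "dz": -0.14, "roll": 0, "claw": -0.9}, {"dx": 0, "dy": -0.03, "dz": -0.21, "roll": 0, "claw": -0.9}, {"dx": 0, "dy": -0.03, "dz": -0.28, "roll": 0, "claw": -0.9}, {"dx": 0, "dy": -0.03, "dz": -0.31, "roll": 0, "claw": -0.9}]'

```text
clock: 46.02
tcp_pos: [0.5141, 0.1766, 0.1073]
orientation: [0.001, 0.726, 0.688, -0.001]
wrist_force: [-1.2, -7.0, 4.0]
finger_gap: 0.0096
grip_force: 70.6
```

Call:
send_rows --increments '[{"dx": 0, "dy": 0, "dz": 0, "roll": 0, "claw": -0.9}, {"dx": 0, "dy": 0, "dz": 0, "roll": 0, "claw": -0.6}, {"dx": 0, "dy": 0, "dz": 0, "roll": 0, "claw": -0.3}, {"dx": 0, "dy": 0, "dz": 0, "roll": 0, "claw": 0}, {"dx": 0, "dy": 0, "dz": 0.5, "roll": 0, "claw": 0}]'

```text
clock: 46.65
tcp_pos: [0.5128, 0.1779, 0.1188]
orientation: [-0.001, 0.725, 0.688, -0.001]
wrist_force: [-0.4, 0.3, 0.7]
finger_gap: 0.0425
grip_force: 0.0
```

Call:
send_rows --increments '[{"dx": 0, "dy": 0, "dz": 1.5, "roll": 0, "claw": 0}, {"dx": 0, "dy": 0, "dz": 3.5, "roll": 0, "claw": 0}, {"dx": 0, "dy": -2, "dz": 3.5, "roll": 0, "claw": 0}, {"dx": 0, "dy": -4, "dz": 3.5, "roll": 0, "claw": 0}, {"dx": 0, "dy": -6, "dz": 3.5, "roll": 0, "claw": 0}]'

```text
clock: 47.28
tcp_pos: [0.514, 0.0267, 0.2081]
orientation: [0.001, 0.725, 0.689, 0.001]
wrist_force: [0.8, -0.3, -0.8]
finger_gap: 0.0429
grip_force: 0.0
```

Run:
```python
from h import *
np.set_printoptions(precision=4,suppress=True)
q=get_state(); print(q["tcp_pos"],q["orientation"])
t=read_camera("top");s=read_camera("scene")
b=cv2.resize(s["image"][165:245,205:270],(400,600),interpolation=cv2.INTER_CUBIC);a=cv2.resize(t["image"][150:230,210:295],(400,600),interpolation=cv2.INTER_CUBIC)
cv2.imwrite("pics/g9.png",np.hstack([a,b]))
```

```text
[0.514  0.0267 0.2081] [0.0007 0.725  0.6888 0.0007]
```

View pics/g9.png

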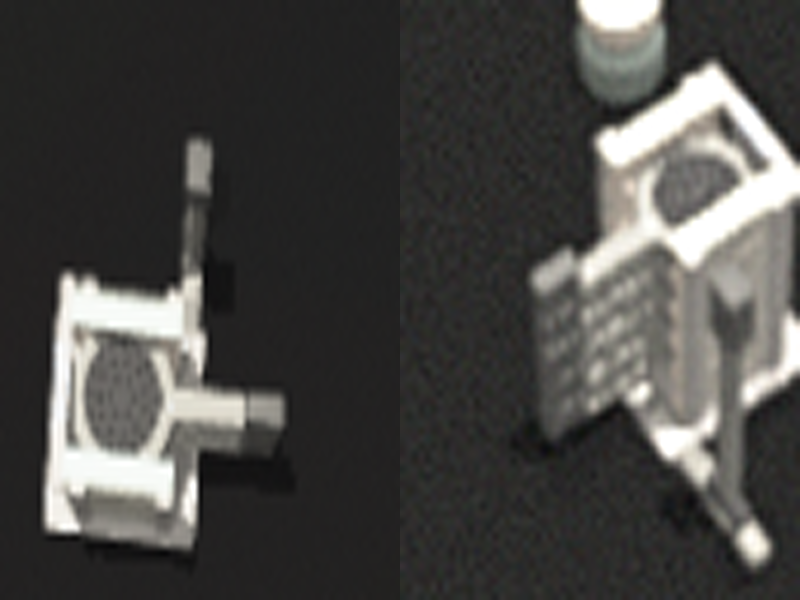

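All five discs are level in the slots and the grips form one column. Now closing the lock.

Call:
send_rows --increments '[{"dx": 1, "dy": 2, "dz": 0, "roll": 0, "claw": 0.2}, {"dx": 2, "dy": 4, "dz": 0, "roll": 0, "claw": 0.2}, {"dx": 3, "dy": 6, "dz": 0, "roll": 0, "claw": 0.2}, {"dx": 3.41, "dy": 7.75, "dz": 0, "roll": 0, "claw": 0.2}, {"dx": 3.41, "dy": 7.75, "dz": 0, "roll": 0, "claw": 0.2}]'

```text
clock: 48.0
tcp_pos: [0.599, 0.2256, 0.2067]
orientation: [-0.0, 0.724, 0.69, 0.0]
wrist_force: [-0.9, -0.3, 0.6]
finger_gap: 0.0509
grip_force: 0.0
```

Call:
send_rows --increments '[{"dx": 0, "dy": 0, "dz": -0.8, "roll": 0, "claw": 0.2}, {"dx": 0, "dy": 0, "dz": -1.6, "roll": 0, "claw": 0.2}, {"dx": 0, "dy": 0, "dz": -2.4, "roll": 0, "claw": 0.2}, {"dx": 0, "dy": 0, "dz": -2.8, "roll": 0, "claw": 0.2}, {"dx": 0, "dy": 0, "dz": -2.8, "roll": 0, "claw": 0.2}]'

```text
clock: 48.62
tcp_pos: [0.5984, 0.2212, 0.1366]
orientation: [-0.0, 0.725, 0.688, -0.001]
wrist_force: [0.1, -0.2, 0.8]
finger_gap: 0.0509
grip_force: 0.0
```

Call:
send_rows --increments '[{"dx": 0, "dy": 0, "dz": 0, "roll": 0, "claw": -0.7}, {"dx": 0, "dy": 0, "dz": 0, "roll": 0, "claw": -0.7}, {"dx": 0, "dy": 0, "dz": 0, "roll": 0, "claw": -0.7}, {"dx": 0, "dy": 0, "dz": 0, "roll": 0, "claw": -0.7}, {"dx": 0, "dy": 0, "dz": 0, "roll": 0, "claw": -0.7}]' --grip_force 25

```text
clock: 49.25
tcp_pos: [0.5993, 0.2217, 0.138]
orientation: [0.0, 0.725, 0.688, 0.001]
wrist_force: [-2.2, -0.5, 5.7]
finger_gap: 0.0197
grip_force: 26.5
```

Call:
send_rows --increments '[{"dx": -0.4, "dy": 0.02, "dz": 0, "roll": 0, "claw": -0.7}, {"dx": -0.9, "dy": 0.05, "dz": 0, "roll": 0, "claw": -0.7}, {"dx": -1.4, "dy": 0.08, "dz": 0, "roll": 0, "claw": -0.7}, {"dx": -1.9, "dy": 0.11, "dz": 0, "roll": 0, "claw": -0.7}, {"dx": -2.3, "dy": 0.14, "dz": 0, "roll": 0, "claw": -0.7}]'

```text
clock: 49.88
tcp_pos: [0.5419, 0.2258, 0.138]
orientation: [0.001, 0.725, 0.688, 0.002]
wrist_force: [3.0, 1.8, 6.4]
finger_gap: 0.0195
grip_force: 26.7
```

Call:
send_rows --increments '[{"dx": -0.1, "dy": 0, "dz": 0, "roll": 0, "claw": -0.7}, {"dx": -0.2, "dy": 0.01, "dz": 0, "roll": 0, "claw": -0.7}, {"dx": -0.28, "dy": 0.01, "dz": 0, "roll": 0, "claw": -0.7}, {"dx": -0.36, "dy": 0.02, "dz": 0, "roll": 0, "claw": -0.7}, {"dx": -0.4, "dy": 0.02, "dz": 0, "roll": 0, "claw": -0.7}]'

```text
clock: 50.5
tcp_pos: [0.5343, 0.2264, 0.1381]
orientation: [0.002, 0.725, 0.688, 0.003]
wrist_force: [8.8, 2.7, 1.1]
finger_gap: 0.0195
grip_force: 26.6
```

Call:
send_rows --increments '[{"dx": -0.08, "dy": 0, "dz": 0, "roll": 0, "claw": -0.7}, {"dx": -0.12, "dy": 0, "dz": 0, "roll": 0, "claw": -0.7}, {"dx": -0.12, "dy": 0, "dz": 0, "roll": 0, "claw": -0.7}, {"dx": -0.12, "dy": 0, "dz": 0, "roll": 0, "claw": -0.7}, {"dx": -0.12, "dy": 0, "dz": 0, "roll": 0, "claw": -0.7}]'

```text
clock: 51.12
tcp_pos: [0.5342, 0.2264, 0.1381]
orientation: [0.003, 0.726, 0.688, 0.005]
wrist_force: [16.1, 1.5, -3.1]
finger_gap: 0.0195
grip_force: 27.3
```

Call:
send_rows --increments '[{"dx": 0, "dy": 0, "dz": 0, "roll": 0, "claw": -0.3}, {"dx": 0, "dy": 0, "dz": 0, "roll": 0, "claw": 0.1}, {"dx": 0, "dy": 0, "dz": 0, "roll": 0, "claw": 0.1}, {"dx": 0, "dy": 0, "dz": 1.5, "roll": 0, "claw": 0.1}, {"dx": 0, "dy": 0, "dz": 3, "roll": 0, "claw": 0.1}]'

```text
clock: 51.75
tcp_pos: [0.5271, 0.2254, 0.2117]
orientation: [-0.001, 0.725, 0.688, -0.001]
wrist_force: [0.8, 0.7, 0.9]
finger_gap: 0.0468
grip_force: 0.0
```

Call:
send_rows --increments '[{"dx": 0, "dy": -2, "dz": 1, "roll": 0, "claw": 0.1}, {"dx": 0, "dy": -4, "dz": 1, "roll": 0, "claw": 0.1}, {"dx": 0, "dy": -6, "dz": 1, "roll": 0, "claw": 0.1}, {"dx": 0, "dy": -8, "dz": 1, "roll": 0, "claw": 0.1}, {"dx": 0, "dy": -8, "dz": 1, "roll": 0, "claw": 0.1}]'

```text
clock: 52.38
tcp_pos: [0.5278, 0.0229, 0.2365]
orientation: [-0.0, 0.727, 0.687, -0.001]
wrist_force: [0.8, 0.7, 0.1]
finger_gap: 0.0471
grip_force: 0.0
```

Run:
```python
from h import *
np.set_printoptions(precision=4,suppress=True)
q=get_state(); print(q["tcp_pos"],q["clock"])
s=read_camera("scene");t=read_camera("top")
cv2.imwrite("pics/g10.png",np.hstack([cv2.resize(t["image"][150:230,210:295],(400,600),interpolation=cv2.INTER_CUBIC),cv2.resize(s["image"][165:245,205:270],(400,600),interpolation=cv2.INTER_CUBIC)]))
# bystanders then and now (top view): bright/orange centroids unchanged?
for n,c in(("top",t),("scene",s)):
    o=np.load(f"pics/{n}0.npy"); d=cv2.absdiff(o,c["image"]).max(2)
    for k,p in dict(dish=(.532,-.209,.01),jar=(.359,.341,.03),cup=(.38,.111,.04),bottle=(.74,.01,.07)).items():
        u,v=P(c,p).astype(int); print(n,k,(d[v-14:v+14,u-14:u+14]>60).mean().round(2),end='; ')
```

```text
[0.5278 0.0229 0.2365] 52.375
top dish 0.41; top jar 0.0; top cup 0.0; top bottle 0.0; scene dish 0.02; scene jar 0.0; scene cup 0.26; scene bottle 0.0;
```

Run:
```python
from h import *
from workcell import hand_in
c=read_camera("top"); g=cv2.cvtColor(c["image"],cv2.COLOR_BGR2GRAY)
u,v=P(c,(.5345,.2235,.164)); col=g[160:205,int(round(u))]; print(u.round(1),v.round(1),col.tolist())
u,v=P(c,(.5995,.2205,.164)); print("open place",g[int(v),int(u)])
print(hand_in())
```

```text
250.2 194.3 [33, 33, 33, 33, 34, 34, 33, 33, 33, 34, 33, 33, 73, 145, 176, 186, 213, 213, 214, 215, 215, 215, 216, 216, 217, 217, 218, 219, 219, 214, 182, 151, 141, 147, 148, 150, 151, 146, 97, 59, 74, 93, 121, 153, 220]
open place 35
the job is handed in; nothing more can be done
None
```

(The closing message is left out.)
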